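Scan the job card at the flute maker's bench

TASK

Take the yellow scanner wand out of its charging stand, lay it in the sloping wooden rest (tail at the stop, nose at the raised end) and let go of it. Then take it again so that you can point it down at the barcode label on the easel: hold its red window square to the label, on the label's centre and about 55 mm away, still for at least one second. Lay it back in the rest the same way round and let go; do not touch the easel, and leave everything else on the bench where it is.

Things in the scene. Friction and masses are not known exactly. Their poses are not given: they have to be found in the camera images.
- wand: Scanner wand, 200 mm long, 180 g: square yellow handle 26 x 26 x 150 mm, then a square black head 36 x 36 x 50 mm with a red window in its end (the nose). Origin at the centre of the tail's end face; z runs from tail to nose, x and y square to the handle's faces. Balances about 95 mm from the tail. Starts upright in the stand, nose up.
- wand_nose (a point): Centre of the red window, 200 mm from the tail along the wand's z.
- stand: Charging stand, fixed: black foot 100 x 100 x 12 mm with a square grey cup on it, 32 mm inside, 42 mm outside, its rim 50 mm above the bench. Origin under its centre on the bench; the cup's sides lie along x and y. The wand's tail stands on the cup's floor, 12 mm above the bench.
- rest: Fixed wooden rest, base 220 x 80 x 12 mm; origin under its centre, +x to the raised (nose) end. The wand lies in it rising 20 degrees to the nose, in two open-topped flared saddles (30 mm wide at the floor, 47 at the top, 24 deep, under 60 outside), 6-21 and 118-133 mm from the tail end. Between them only an 18 mm wide bar, 10 mm below the wand. Clear above.
- rest_tail (a point): Where the centre of the wand's tail end face belongs in the rest, about 54 mm above the bench. A stop stands 2 mm behind it, about as high as the wand's axis.
- rest_nose (a point): Where the centre of the wand's window belongs in the rest: 200 mm from rest_tail, up the slope, about 123 mm above the bench.
- easel: Wooden easel, fixed: base 90 x 100 x 10 mm, sloping board 90 mm wide, top at 93 mm height. Origin under the label's centre on the bench; the label looks towards its -x and 35 degrees upward.
- label: White barcode label 56 x 36 mm on the easel's board. Origin at the centre of its face, 60 mm above the bench; z is the outward normal of the face (35 degrees above the level), y level along the label.
- lip_a: Bystander: silver oval lip plate, 52 x 26 x 5 mm, flat on the bench.
- lip_b: Bystander: a second such lip plate.
- flute_tube: Bystander: steel flute tube 220 mm long, 19 mm across, lying on a dark wooden foot, about 27 mm high in all.
- parts_cup: Bystander: steel parts cup, 64 mm across, 40 mm high.
- oil: Bystander: amber oil bottle, 40 mm across, 85 mm high.
- driver: Bystander: screwdriver with a red handle lying on the bench.
- mallet: Bystander: hammer with a pale wooden handle lying on the bench.
Mind the look-alikes: they are no part of the job. What is shaped like the rest but orange or pink is not meant. Leave any blue or orange look-alike of the easel alone.

How it is judged:
By the outcome, as a careful person would: the job done as asked, in the order asked, and still so for the second after the job is handed in, with the robot touching nothing.
It also fails if it takes over 64 s, if anything falls off the work surface, if the arm or the gripper's body presses on something with over 40 N, if the wrist force passes 120 N, or if a joint passes its speed limit or range.

ROBOT

A 6-joint arm with a two-finger parallel gripper is mounted at the origin on the work surface. World frame = base frame: x ahead of the robot, y to its left, z up, the work surface at z = 0. Lengths are in m, angles in degrees, forces in N, time in s.
With the tool pointing down it reaches from about 0.25 to 0.725 m from the base axis. Payload 9.7 kg.
Tool frame: the origin (TCP) lies midway between the tips of the shut fingers; the grasp point (between the pads) lies 19 mm behind it (bot.hold_point_z is the distance from the TCP to the grasp point, in m); z points along the fingers, y is the line along which they close (so a half turn about z gives the same grasp; the last joint's range is limited). The gripper opens to 85 mm and grips with 20 to 120 N. Pads are 22 mm wide; open, the fingers measure 114 mm over their backs; the gripper's body (76 mm by 85 mm) begins 54 mm behind the grasp point. The pads swing forward as they close: fully open they stand 13 mm farther back than shut.
Start: joints at [75.573, 4.979, 10.078, 95.1, 0, 90], TCP at [0.137, 0.533, 0.231] pointing down, gripper open.
Joint ranges: [-179.16, 179.16], [-48.56, 103.87], [-65.8, 70.77], [-126.05, 130.52], [-82.76, 87.17], [-180, 180]. Speed limits (degrees/s): [127.2, 127.2, 147.25, 180, 180, 180].

INTERFACE

Orientations are given as [roll, pitch, yaw] about the fixed x, y, z axes, in that order (R = Rz(yaw) Ry(pitch) Rx(roll)).
In Python, from workcell import bot gives the robot as it stands.
- The arm moves only by the tool play_rows, never from a script. Its argument "steps" is a list that holds one entry, the list of rows, each a list of 4 numbers: the shift along the tool's x, y, z in m, then the turn about the tool's z in rad. In form: [[[tx, ty, tz, yaw], ...]]. A call has exactly 5 rows; each row shifts and turns the commanded pose from where the row before left it, along the tool's axes as they then stand; what a row does not reach is not made up. A row lasts 1/12 s, in which the tool goes at most 41.7 mm and 7.16 degrees, less where a joint would pass 70% of its speed; a pose out of reach is approached as far as the arm can. A call is refused whole if a number of a shift passes 0.0417 or a number of a turn 0.125, either way. A call with a gripper value outside its range is refused whole. "gripper" is the finger opening in m, from 0 to 0.0854, set as the call begins (left out, the last holds). The fingers move at their own pace and stop on an object; "squeeze" is the grip in N (left out, the last holds). Time passes only in rows, so rows that do not move let the fingers close, or fill a call up. It gives the time, the measured TCP pose, the force, the opening and the grip force at its end, in the units of the state.
- bot.get_obs(): the state, without advancing time (a new reading comes with each control period).
- bot.camera(name): name is "scene" or "top"; returns a dict with "img" (384x512x3 uint8, blue, green, red), "vfov" (degrees; the focal length in pixels is half the picture's height over the tangent of half this angle, whatever the lens; pixels are square), "cx", "cy" (the principal point, pixels), "xyz" and "attitude" of the camera in the world. Camera axes: x right, y down, z forward; pixel columns grow to the right and rows downward; lengths in m; the calibration is good to about 2 mm. A picture is of the moment at which its call begins. There is no depth.
- bot.job_done(): hands the job in; it is judged then, once.
The state is a dict: "time": time; "q": joint angles; "qd": joint speeds; "joint_efforts": joint torques, N m; "ee_pos": TCP position; "tcp_rot": TCP orientation; "wrist_force": force on the tool from outside, world axes, zero at the start; "torque": the same for the moment, N m; "opening": finger opening in m; "grasp_force": force on a finger pad.
Only numpy, scipy, OpenCV 4.12 (cv2) and the standard library are available. Lean on these libraries where they do the work, as an engineer would, in place of code of your own. Each camera call takes 0.05 s, during which the arm holds its last target. There are 200 camera calls.

## Working session

There is one attempt and no reset: what is moved stays moved. The work goes in short steps, Python scripts to look and compute and a tool call to move; the robot and the scene stay as the last step left them, time stands still between calls to the robot, and variables do not carry over. Pictures are saved under pics/ and viewed, at most 10 in all, crops included, and the job is handed in when it is done.

Besides the shell and the picture viewer there is one more tool, called after "Emit:" as name(argument=value, ...) on one line, values as JSON. play_rows: Moves the arm, as the interface text tells. Its arguments: {"type":"object","properties":{"steps":{"type":"array","items":{"type":"array","items":{"type":"array","items":{"type":"number"}}}},"gripper":{"type":"number"},"squeeze":{"type":"number"}},"required":["steps"]}

```bash
mkdir -p pics; ls
cat > h.py <<'E'
import numpy as np, cv2
from scipy.spatial.transform import Rotation as R
from workcell import bot
def cam(n):
    c=bot.camera(n); c['f']=192/np.tan(np.radians(c['vfov'])/2)
    a=c['attitude']; c['R']=R.from_euler('xyz',a,degrees=True).as_matrix() if np.size(a)==3 else np.array(a)
    c['t']=np.array(c['xyz']); return c
def ray(c,u,v):
    d=c['R']@np.array([(u-c['cx'])/c['f'],(v-c['cy'])/c['f'],1.]); return d/np.linalg.norm(d)
def onz(c,u,v,z):
    d=ray(c,u,v); return c['t']+d*(z-c['t'][2])/d[2]
def proj(c,p):
    q=c['R'].T@(np.array(p)-c['t']); return np.array([c['cx']+c['f']*q[0]/q[2], c['cy']+c['f']*q[1]/q[2]])
def tri(c1,p1,c2,p2):
    d1,d2=ray(c1,*p1),ray(c2,*p2)
    s=np.linalg.lstsq(np.c_[d1,-d2],c2['t']-c1['t'],rcond=None)[0]
    a,b=c1['t']+d1*s[0],c2['t']+d2*s[1]; return (a+b)/2,np.linalg.norm(a-b)
E
python3 - <<'E'
from h import *
for n in('scene','top'):
    c=cam(n); cv2.imwrite(f'pics/{n}0.png',c['img']); print(n,c['xyz'],c['attitude'],c['vfov'],c['cx'],c['cy'])
print(bot.get_obs(),bot.hold_point_z)
E
```

```text
pics
scene [1.37391073 0.06232    1.04628791] [-136.95614691   -0.46889742   97.83210372] 51.866113480820395 257.7352035087851 192.93565194320718
top [ 0.43592157 -0.05304467  1.38019812] [-175.77458581   -1.07207564  -89.4828112 ] 57.688704840324924 257.03755754530135 196.45376969129222
{'time': 0.1, 'q': array([ 7.55718497e+01,  5.00970788e+00,  1.00395747e+01,  9.50991626e+01,
       -1.88377611e-03,  8.99991175e+01]), 'qd': array([-0.09827397, -0.10487313,  0.1313072 ,  0.06626633, -0.08760336,
        0.09403676]), 'joint_efforts': array([-4.04603988e-04, -5.21558905e+01,  4.65655303e+01,  1.59728446e-02,
       -2.56035918e-05,  1.92879270e-05]), 'ee_pos': array([0.13700113, 0.53246028, 0.23064228]), 'tcp_rot': array([-1.79930704e+02,  1.88270740e-03,  1.65572734e+02]), 'wrist_force': array([0.13370314, 0.18271434, 0.49929461]), 'torque': array([-0.05341504, -0.02851794, -0.05121104]), 'grasp_force': 0.0, 'opening': 0.08534929062657762} 0.0187
```

View pics/scene0.png

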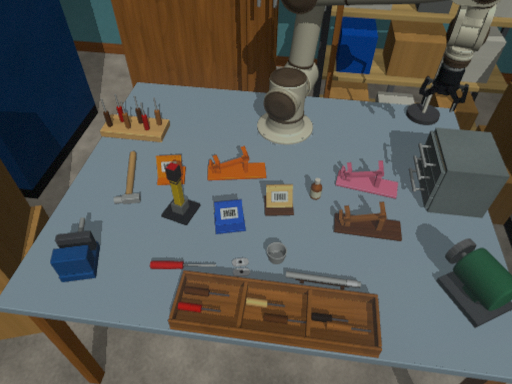

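View pics/top0.png

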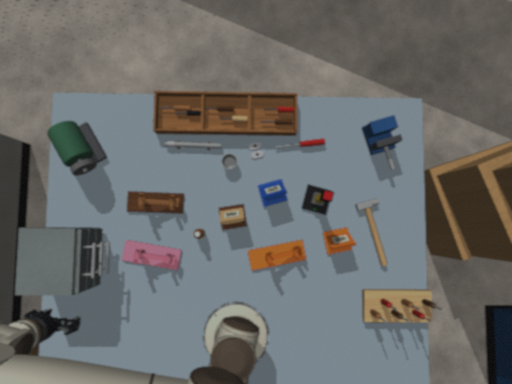

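Look-alikes. Rest: brown (scene 367,222 / top 155,203), orange (236,168 / 277,255) and pink (367,180 / 152,255); I choose brown. Easel: wooden (279,200 / 233,217), blue (229,215 / 272,193) and orange (170,168 / 339,241); I choose wooden. Wand: yellow, in the black stand (175,190 / 320,198), and the only one. A close crop will check these.

Run:
```python
import cv2,numpy as np
t=cv2.imread('pics/top0.png');s=cv2.imread('pics/scene0.png')
def cr(i,u,v,w=33,h=37): return cv2.resize(i[v-h:v+h,u-w:u+w],(264,296),interpolation=cv2.INTER_CUBIC)
a=np.hstack([cr(t,155,203),cr(t,233,217,20,22),cr(t,320,198,20,22)])
b=np.hstack([cr(s,367,222,40,45),cr(s,279,198,20,22),cr(s,180,192)])
cv2.imwrite('pics/crop1.png',np.vstack([a,b]))
```

```text
(no output)
```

View pics/crop1.png

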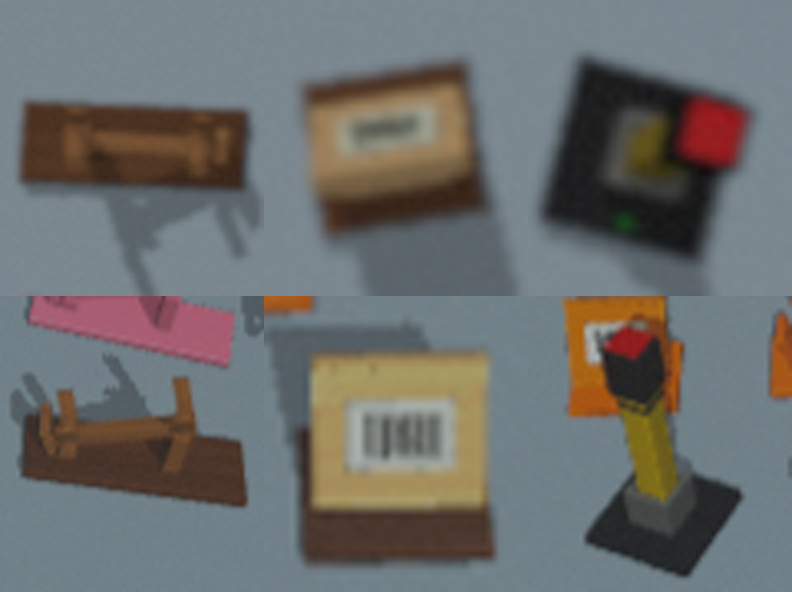

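The crop confirms the choices. In the top view the brown rest has its stop and low saddle on the right and its raised end on the left (+y). The wooden easel's label faces away from the robot (+x). The wand's red nose is at top (328,196).

```bash
cat > meas.py <<'E'
from h import *
t,s=cam('top'),cam('scene')
def blob(c,f,uv,r):
    b,g,rd=[x.astype(int) for x in cv2.split(c['img'])]; m=f(b,g,rd).astype('uint8'); k=np.zeros_like(m); cv2.circle(k,uv,r,1,-1); m*=k
    cs=cv2.findContours(m,cv2.RETR_EXTERNAL,cv2.CHAIN_APPROX_NONE)[0]; return max(cs,key=cv2.contourArea)
def cen(k): M=cv2.moments(k); return M['m10']/M['m00'],M['m01']/M['m00']
red=lambda b,g,r:(r>110)&(g<70)&(b<90)
n1,n2=blob(t,red,(328,196),12),blob(s,red,(173,166),14)
p,e=tri(t,cen(n1),s,cen(n2)); print('nose',p,e,'top@.212',onz(t,*cen(n1),.212),'scene@.212',onz(s,*cen(n2),.212))
bx=np.array([onz(t,*q,.212)[:2] for q in cv2.boxPoints(cv2.minAreaRect(n1))]); print('red edges deg',[np.degrees(np.arctan2(*(bx[i]-bx[i-1])[::-1])).round(1) for i in range(4)],np.linalg.norm(bx[1]-bx[0]))
brown=lambda b,g,r:(r-b>12)
for nm,c,uv,rr in(('rest',t,(155,203),36),('restS',s,(367,222),45),('easel',t,(233,217),22)):
    k=blob(c,brown,uv,rr); bx=np.array([onz(c,*q,.012)[:2] for q in cv2.boxPoints(cv2.minAreaRect(k))])
    print(nm,cen(k),'centre',bx.mean(0).round(4),'edges',[(np.linalg.norm(d).round(4),np.degrees(np.arctan2(d[1],d[0])).round(1)) for d in (bx[1]-bx[0],bx[2]-bx[1])])
foot=lambda b,g,r:(np.maximum(np.maximum(b,g),r)<62)|red(b,g,r)
k=blob(t,foot,(318,199),26); 
lab=lambda b,g,r:(b>118)
for c,uv,r in((t,(233,214),9),(s,(280,198),13)):
    k=blob(c,lab,uv,r); k=cv2.convexHull(k); print('label',cen(k),cv2.contourArea(k),onz(c,*cen(k),.06).round(4)); c['l']=cen(k)
    bx=cv2.boxPoints(cv2.minAreaRect(k)); d=sorted([(bx[1]-bx[0]),(bx[2]-bx[1])],key=np.linalg.norm); u=d[1]/2
    a=onz(c,*(np.array(c['l'])-u),.06);b=onz(c,*(np.array(c['l'])+u),.06); print('  level dir',np.degrees(np.arctan2(*(b-a)[1::-1])),np.linalg.norm(b-a))
print('label tri',tri(t,t['l'],s,s['l']))
E
python3 meas.py
```

```text
nose [ 0.52876943 -0.30981832  0.21560889] 0.0050680761855484095 top@.212 [ 0.52959453 -0.31316884  0.212     ] scene@.212 [ 0.52519645 -0.30874822  0.212     ]
red edges deg [np.float64(-0.3), np.float64(-89.4), np.float64(179.6), np.float64(90.6)] 0.027129081119960898
rest (154.57982185680027, 201.9660842754368) centre [0.5118 0.3225] edges [(np.float64(0.0748), np.float64(0.4)), (np.float64(0.2145), np.float64(-91.1))]
restS (367.88825351441506, 224.41374791517748) centre [0.4744 0.3286] edges [(np.float64(0.1634), np.float64(174.5)), (np.float64(0.2362), np.float64(87.7))]
easel (231.91134020618557, 216.51615120274914) centre [0.4566 0.0197] edges [(np.float64(0.0988), np.float64(-80.7)), (np.float64(0.0851), np.float64(-170.6))]
label (234.44444444444443, 213.66666666666666) 30.0 [0.4676 0.0079 0.06  ]
  level dir -89.45663681070162 0.033981786185941915
label (279.0482180293501, 196.0) 159.0 [0.4639 0.0184 0.06  ]
  level dir 98.26325162657267 0.054365592187481535
label tri (array([0.46700752, 0.01315745, 0.06255298]), np.float64(0.010693261624651612))
```

```bash
cat > m2.py <<'E'
from h import *
t=cam('top'); im=t['img']
c=cv2.resize(im[205:230,220:246],None,fx=8,fy=8,interpolation=cv2.INTER_CUBIC).astype(int)
b,g,r=[c[...,i] for i in range(3)]
up=lambda q:((np.array(q)+.5)/8-.5)+[220,205]
m=((r-b)<35)&(b>80); k=np.zeros(m.shape,'uint8'); cv2.ellipse(k,(115,72),(62,36),-8,0,360,1,-1)
cs=max(cv2.findContours((m&(k>0)).astype('uint8'),0,1)[0],key=cv2.contourArea); rc=cv2.minAreaRect(cv2.convexHull(cs)); print(rc, up(rc[0]), onz(t,*up(rc[0]),.06))
bx=[onz(t,*up(q),.06)[:2] for q in cv2.boxPoints(rc)]; print(np.round(bx,4))
# foot
c=im[170:228,290:346]; mx=cv2.resize(c,None,fx=8,fy=8,interpolation=cv2.INTER_CUBIC).max(2)
m=(mx<75).astype('uint8'); cs=max(cv2.findContours(m,0,1)[0],key=cv2.contourArea); h=cv2.convexHull(cs)
up=lambda q:((np.array(q)+.5)/8-.5)+[290,170]
ap=cv2.approxPolyDP(h,12,True)[:,0]; w=np.array([onz(t,*up(q),.012)[:2] for q in ap]); print(up(ap).round(1).tolist()); print(w.round(4).tolist())
d=np.roll(w,-1,0)-w; print([(round(np.linalg.norm(x),4),round(np.degrees(np.arctan2(x[1],x[0])),1)) for x in d])
E
python3 m2.py
```

```text
((103.51057434082031, 73.17687225341797), (44.87063980102539, 101.27189636230469), 80.86982727050781) [232.50132179 213.70960903] [0.46734135 0.01528083 0.06      ]
[[ 0.4738  0.0406]
 [ 0.4818 -0.0065]
 [ 0.4609 -0.0101]
 [ 0.4529  0.037 ]]
[[308.1, 184.9], [325.4, 189.2], [329.8, 200.9], [325.1, 213.8], [302.2, 207.8]]
[[0.585, -0.2792], [0.5689, -0.3482], [0.5225, -0.3652], [0.4715, -0.3461], [0.4943, -0.2559]]
[(np.float64(0.0708), np.float64(-103.2)), (np.float64(0.0494), np.float64(-159.8)), (np.float64(0.0544), np.float64(159.5)), (np.float64(0.0931), np.float64(75.9)), (np.float64(0.0937), np.float64(-14.4))]
```

Emit:
play_rows(steps=[[[0, 0, -0.02, 0.125], [0, 0, -0.02, 0.125], [0, 0, -0.02, 0.125], [0, 0, -0.02, 0.125], [0, 0, -0.02, 0.125]]], gripper=0.0854)

```text
time: 0.67
ee_pos: [0.137, 0.5325, 0.3322]
tcp_rot: [-180.0, 0.0, 129.4]
wrist_force: [0.4, 0.4, -0.2]
opening: 0.0853
grasp_force: 0.0
```

Emit:
play_rows(steps=[[[0, 0, 0, 0.125], [0, 0, 0, 0.125], [0, 0, 0, 0.125], [0, 0, 0, 0.125], [0, 0, 0, 0.125]]])

```text
time: 1.08
ee_pos: [0.137, 0.5327, 0.3312]
tcp_rot: [-180.0, 0.0, 93.6]
wrist_force: [0.7, -0.4, -0.9]
opening: 0.0852
grasp_force: 0.0
```

Emit:
play_rows(steps=[[[0, 0, 0, 0.125], [0, 0, 0, 0.125], [0, 0, 0, 0.069], [0, 0, 0, 0], [0, 0, 0, 0]]])

```text
time: 1.5
ee_pos: [0.137, 0.5327, 0.3312]
tcp_rot: [180.0, 0.0, 75.7]
wrist_force: [-0.7, -0.3, -0.6]
opening: 0.0857
grasp_force: 0.0
```

```bash
cat > st.py <<'E'
from h import *
o=bot.get_obs(); print(round(o['time'],2),o['ee_pos'].round(4),o['tcp_rot'].round(2),o['q'].round(1),'F',o['wrist_force'].round(1),'T',o['torque'].round(2),o['opening'],o['grasp_force'])
E
cat > go.py <<'E'
# target x y z az -> tool-frame shift needed
import sys; from h import *
o=bot.get_obs(); a=[float(v) for v in sys.argv[1:]]; d=np.array(a[:3])-o['ee_pos']; y=np.radians(o['tcp_rot'][2])
print('tool shift',round(d[0]*np.cos(y)+d[1]*np.sin(y),4),round(d[0]*np.sin(y)-d[1]*np.cos(y),4),round(-d[2],4),'turn',round(float(((y-np.radians(a[3])+np.pi)%(2*np.pi))-np.pi),4) if len(a)>3 else '')
E
python3 st.py; python3 go.py .528 -.312 .3 75.7
```

```text
1.5 [0.137  0.5327 0.3312] [1.800e+02 1.000e-02 7.566e+01] [ 75.6   8.8  25.7 106.9  -0.  179.9] F [-0.7 -0.3 -0.6] T [-0.05 -0.03  0.06] 0.08571722472432776 0.0
tool shift -0.7215 0.588 0.0312 turn -0.0007
```

Emit:
play_rows(steps=[[[-0.024, 0.0196, 0, 0], [-0.024, 0.0196, 0, 0], [-0.024, 0.0196, 0, 0], [-0.024, 0.0196, 0, 0], [-0.024, 0.0196, 0, 0]]])

```text
time: 1.92
ee_pos: [0.2025, 0.3908, 0.3312]
tcp_rot: [180.0, -0.0, 75.7]
wrist_force: [0.2, -0.1, -0.1]
opening: 0.0853
grasp_force: 0.0
```

Emit:
play_rows(steps=[[[-0.024, 0.0196, 0, 0], [-0.024, 0.0196, 0, 0], [-0.024, 0.0196, 0, 0], [-0.024, 0.0196, 0, 0], [-0.024, 0.0196, 0, 0]]])

```text
time: 2.33
ee_pos: [0.2678, 0.2502, 0.3314]
tcp_rot: [180.0, -0.0, 75.7]
wrist_force: [1.2, 0.6, 0.4]
opening: 0.085
grasp_force: 0.0
```

Emit:
play_rows(steps=[[[-0.024, 0.0196, 0, 0], [-0.024, 0.0196, 0, 0], [-0.024, 0.0196, 0, 0], [-0.024, 0.0196, 0, 0], [-0.024, 0.0196, 0, 0]]])

```text
time: 2.75
ee_pos: [0.333, 0.1096, 0.3315]
tcp_rot: [180.0, -0.0, 75.6]
wrist_force: [1.6, 1.1, -0.1]
opening: 0.0854
grasp_force: 0.0
```

Emit:
play_rows(steps=[[[-0.024, 0.0196, 0, 0], [-0.024, 0.0196, 0, 0], [-0.024, 0.0196, 0, 0], [-0.024, 0.0196, 0, 0], [-0.024, 0.0196, 0, 0]]])

```text
time: 3.17
ee_pos: [0.3984, -0.0311, 0.3315]
tcp_rot: [180.0, -0.0, 75.6]
wrist_force: [-0.0, 0.8, 0.6]
opening: 0.0852
grasp_force: 0.0
```

Emit:
play_rows(steps=[[[-0.024, 0.0196, 0, 0], [-0.024, 0.0196, 0, 0], [-0.024, 0.0196, 0, 0], [-0.024, 0.0196, 0, 0], [-0.024, 0.0196, 0, 0]]])

```text
time: 3.58
ee_pos: [0.4637, -0.1716, 0.3313]
tcp_rot: [180.0, -0.0, 75.6]
wrist_force: [0.5, 1.0, -0.2]
opening: 0.0854
grasp_force: 0.0
```

Emit:
play_rows(steps=[[[-0.024, 0.0196, 0, 0], [-0.024, 0.0196, 0, 0], [-0.024, 0.0196, 0, 0], [-0.024, 0.0196, 0, 0], [-0.024, 0.0196, 0, 0]]])

```text
time: 4.0
ee_pos: [0.529, -0.312, 0.3312]
tcp_rot: [180.0, 0.0, 75.6]
wrist_force: [2.0, 1.3, 0.4]
opening: 0.0853
grasp_force: 0.0
```

```bash
python3 st.py; python3 go.py .528 -.312 .3 75.7
python3 - <<'E'
from h import *
a,b=cam('top'),cam('scene')
print(proj(a,bot.get_obs()['ee_pos']),proj(b,bot.get_obs()['ee_pos']))
A=cv2.resize(a['img'][150:250,275:375],(400,400)); B=cv2.resize(b['img'][90:230,110:250],(400,400))
cv2.imwrite('pics/c2.png',np.hstack([A,B]))
E
```

```text
4.0 [ 0.529  -0.312   0.3312] [179.99   0.    75.63] [-30.5  18.8  37.7 108.9   0.   73.8] F [2.  1.3 0.4] T [-0.03 -0.01  0.01] 0.08530238734785024 0.0
tool shift -0.0003 -0.0009 0.0312 turn -0.0013
[336.55333338 192.04593251] [165.56665019 137.15572068]
```

View pics/c2.png

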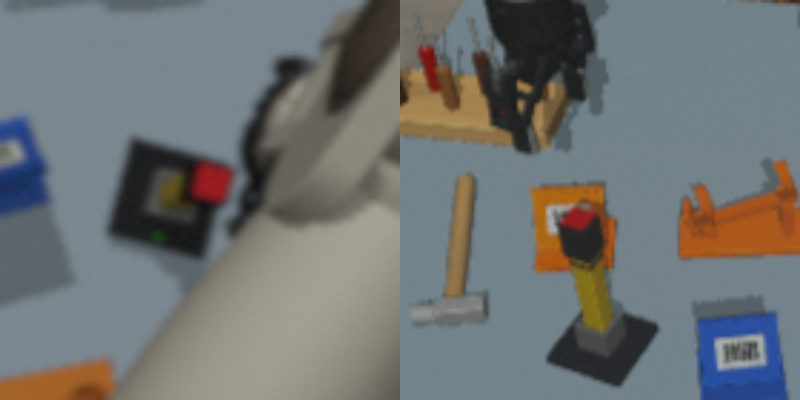

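The wand's red nose is at scene (172,168), below the open fingers (near 155,141 and 175,120). Going down over the head.

Emit:
play_rows(steps=[[[0, -0.001, 0.03, 0], [0, 0, 0.03, 0], [0, 0, 0.03, 0], [0, 0, 0.03, 0], [0, 0, 0.024, 0]]])

```text
time: 4.52
ee_pos: [0.527, -0.3095, 0.1851]
tcp_rot: [-179.9, -0.0, 75.7]
wrist_force: [0.2, 0.4, -0.4]
opening: 0.0854
grasp_force: 0.0
```

```bash
python3 st.py
python3 - <<'E'
from h import *
b=cam('scene'); e=bot.get_obs()['ee_pos']
print(proj(b,e))
cv2.imwrite('pics/c3.png',cv2.resize(b['img'][110:230,110:230],(600,600),interpolation=2))
E
```

```text
4.52 [ 0.527  -0.3095  0.1851] [-1.7993e+02 -2.0000e-02  7.5650e+01] [-30.4  12.9  13.8  91.    0.   73.9] F [ 0.2  0.4 -0.4] T [0.02 0.05 0.  ] 0.08535993741468607 0.0
[175.16599261 173.40650861]
```

View pics/c3.png

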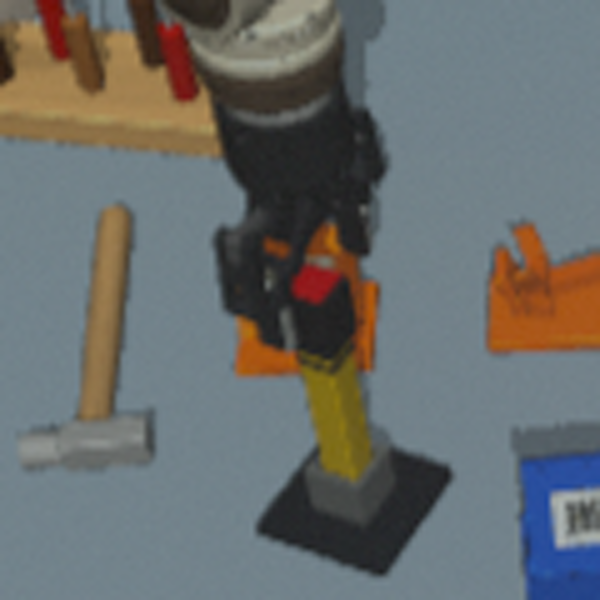

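Fingers straddle the head (crop centre 325,310 matches the projected TCP). Lower and close.

Emit:
play_rows(steps=[[[0, 0, 0.013, 0], [0, 0, 0.012, 0], [0, 0, 0, 0], [0, 0, 0, 0], [0, 0, 0, 0]]])

```text
time: 4.98
ee_pos: [0.528, -0.3103, 0.1636]
tcp_rot: [179.9, 0.0, 75.7]
wrist_force: [0.6, 0.3, -1.0]
opening: 0.0853
grasp_force: 0.0
```

Emit:
play_rows(steps=[[[0, 0, 0, 0], [0, 0, 0, 0], [0, 0, 0, 0], [0, 0, 0, 0], [0, 0, 0, 0]]], gripper=0.02, squeeze=40)

```text
time: 5.4
ee_pos: [0.5279, -0.3103, 0.1627]
tcp_rot: [180.0, 0.0, 75.7]
wrist_force: [1.4, 0.5, 3.4]
opening: 0.0354
grasp_force: 40.4
```

Emit:
play_rows(steps=[[[0, 0, 0, 0], [0, 0, 0, 0], [0, 0, 0, 0], [0, 0, 0, 0], [0, 0, 0, 0]]])

```text
time: 5.82
ee_pos: [0.5279, -0.3103, 0.1627]
tcp_rot: [180.0, 0.0, 75.7]
wrist_force: [1.8, -0.3, 5.5]
opening: 0.0357
grasp_force: 40.7
```

```bash
python3 st.py
```

```text
5.82 [ 0.5279 -0.3103  0.1627] [1.7995e+02 1.0000e-02 7.5680e+01] [-30.4  12.7  11.2  88.4   0.   73.9] F [ 1.8 -0.3  5.5] T [-0.08 -0.3   0.02] 0.035650494572663234 40.680928230285645
```

Emit:
play_rows(steps=[[[0, 0, -0.008, 0], [0, 0, -0.008, 0], [0.002, 0, -0.0085, 0], [0.001, 0, 0, 0], [0, 0, 0, 0]]], squeeze=25)

```text
time: 6.23
ee_pos: [0.5287, -0.3073, 0.1875]
tcp_rot: [179.9, 0.0, 75.7]
wrist_force: [0.6, -1.0, -1.7]
opening: 0.0358
grasp_force: 39.9
```

Emit:
play_rows(steps=[[[0.0164, 0, -0.0005, 0], [0.0163, 0, 0.0012, 0], [0.0161, 0, 0.0029, 0], [0.0158, 0, 0.0046, 0], [0.0151, 0, 0.0062, 0]]])

```text
time: 6.65
ee_pos: [0.5483, -0.2301, 0.1727]
tcp_rot: [179.9, 0.1, 75.7]
wrist_force: [0.3, -2.8, 1.0]
opening: 0.0355
grasp_force: 38.5
```

```bash
python3 st.py
cat > view.py <<'E'
import sys; from h import *
n,u,v,w,out=sys.argv[1],*[int(x) for x in sys.argv[2:5]],sys.argv[5]
c=cam(n); print(proj(c,bot.get_obs()['ee_pos']))
cv2.imwrite('pics/'+out,cv2.resize(c['img'][v-w:v+w,u-w:u+w],(500,500),interpolation=2))
E
python3 view.py scene 180 170 60 c4.png
```

```text
6.65 [ 0.5483 -0.2301  0.1727] [1.7994e+02 1.1000e-01 7.5650e+01] [-22.7  10.3   9.4  89.1  -0.1  81.6] F [ 0.3 -2.8  1. ] T [-1.08  0.21  0.01] 0.03553750233988972 38.48794877529144
[198.99233576 183.20909288]
```

View pics/c4.png

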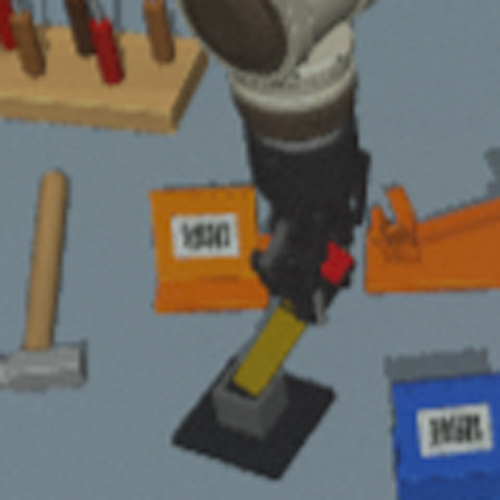

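The wand has pivoted in the grip to about 60°, leaning on the cup rim with its nose towards +y. Continuing the arc.

Emit:
play_rows(steps=[[[0.0145, 0, 0.0078, 0], [0.0135, 0, 0.0092, 0], [0.0125, 0, 0.0105, 0], [0.0114, 0, 0.0119, 0], [0.01, 0, 0.0129, 0]]])

```text
time: 7.12
ee_pos: [0.5637, -0.169, 0.1191]
tcp_rot: [180.0, -0.0, 75.7]
wrist_force: [-0.2, -0.0, 3.7]
opening: 0.0355
grasp_force: 38.4
```

Emit:
play_rows(steps=[[[0, 0, 0, 0], [0, 0, -0.02, 0], [0, 0, -0.02, 0], [0, 0, -0.02, 0], [0, 0, -0.02, 0]]])

```text
time: 7.53
ee_pos: [0.5631, -0.1697, 0.2002]
tcp_rot: [-179.9, -0.1, 75.7]
wrist_force: [-0.9, -0.2, -1.6]
opening: 0.036
grasp_force: 38.2
```

Emit:
play_rows(steps=[[[0, 0, -0.025, 0], [0, 0, -0.025, 0], [0, 0, -0.025, 0], [0, 0, 0, 0], [0, 0, 0, 0]]])

```text
time: 7.95
ee_pos: [0.5639, -0.1701, 0.2757]
tcp_rot: [179.9, -0.0, 75.7]
wrist_force: [-1.0, 0.7, -3.1]
opening: 0.0356
grasp_force: 38.4
```

```bash
python3 st.py
cat > wand.py <<'E'
# elevation of the wand from the yellow handle's axis, seen by both cameras, in the vertical plane through the tool x
from h import *
def elev(sgn=1):
    o=bot.get_obs(); g=o['ee_pos']+[0,0,.0187]; y=np.radians(o['tcp_rot'][2]); X=np.array([np.cos(y),np.sin(y),0]); N=np.array([np.sin(y),-np.cos(y),0])
    for n in('scene','top'):
        c=cam(n); b,gr,r=[x.astype(int) for x in cv2.split(c['img'])]
        m=((r>70)&(gr>60)&(b<0.45*gr)&(abs(r-gr)<70)&(gr>.62*r)).astype('uint8')
        pg=proj(c,g); k=np.zeros_like(m); cv2.circle(k,tuple(int(v) for v in pg),75,1,-1); m*=k
        cs=cv2.findContours(m,0,1)[0]
        if not cs: print(n,'none'); continue
        q=max(cs,key=cv2.contourArea); ang=[]
        rc=cv2.minAreaRect(q); bx=cv2.boxPoints(rc); s=sorted([(np.linalg.norm(bx[1]-bx[0]),0),(np.linalg.norm(bx[2]-bx[1]),1)])[1][1]
        u=(bx[1+s]-bx[s]); c0=np.array(rc[0]); P=[]
        for e in(c0-u/2,c0+u/2):
            d=ray(c,*e); p=c['t']+d*((g-c['t'])@N)/(d@N); P.append(((p-g)@X*1e3,(p-g)[2]*1e3))
        P=np.array(P).round(0); d=P[1]-P[0]; print(n,'area',cv2.contourArea(q),'rect',np.round(rc[1],1),'ends (along x, up) rel. grasp mm',P.tolist(),'slope',np.degrees(np.arctan2(d[1],d[0])).round(1),c0.round(0))
elev()
E
python3 wand.py
```

```text
7.95 [ 0.5639 -0.1701  0.2757] [ 1.7991e+02 -4.0000e-02  7.5670e+01] [-16.8  11.8  22.7 100.8   0.   87.5] F [-1.   0.7 -3.1] T [ 0.17 -0.04  0.01] 0.0356435018389107 38.38339984416962
scene area 268.0 rect [14.7 32.1] ends (along x, up) rel. grasp mm [[-154.0, -93.0], [-41.0, -4.0]] slope 38.2 [186. 162.]
top none
```

Run:
```python
from h import *
t=cam('top'); s=cam('scene')
im=cv2.resize(t['img'][180:225,125:190],None,fx=8,fy=8,interpolation=2).astype(int)
sub=im[...,2]
m=((im[...,2]-im[...,0])>38)&(im[...,2]>78)
cs=[c for c in cv2.findContours(m.astype('uint8'),0,1)[0] if cv2.contourArea(c)>100]
for c in cs: print(cv2.boundingRect(c), cv2.contourArea(c))
# column profile of light-brown extent
cols=m.sum(0)
print([(125+i/8,int(cols[i:i+8].mean())) for i in range(40,520,8)])
for nm,u,v,z in(('hi',140.8,200.6,.107),('lo',172.3,202.2,.069),('stop',177.8,202.4,.055)): print(nm,onz(t,u,v,z).round(4))
```

```text
(29, 131, 414, 112) 27622.5
(357, 114, 47, 21) 746.5
(100, 103, 61, 16) 622.0
[(130.0, 26), (131.0, 39), (132.0, 39), (133.0, 40), (134.0, 37), (135.0, 38), (136.0, 47), (137.0, 91), (138.0, 112), (139.0, 119), (140.0, 119), (141.0, 119), (142.0, 116), (143.0, 101), (144.0, 61), (145.0, 40), (146.0, 41), (147.0, 42), (148.0, 47), (149.0, 50), (150.0, 53), (151.0, 55), (152.0, 72), (153.0, 91), (154.0, 92), (155.0, 94), (156.0, 90), (157.0, 90), (158.0, 89), (159.0, 90), (160.0, 84), (161.0, 81), (162.0, 78), (163.0, 68), (164.0, 67), (165.0, 62), (166.0, 58), (167.0, 59), (168.0, 67), (169.0, 87), (170.0, 111), (171.0, 113), (172.0, 109), (173.0, 95), (174.0, 56), (175.0, 60), (176.0, 76), (177.0, 79), (178.0, 74), (179.0, 39), (180.0, 6), (181.0, 0), (182.0, 0), (183.0, 0), (184.0, 0), (185.0, 0), (186.0, 0), (187.0, 0), (188.0, 0), (189.0, 0)]
hi [0.5107 0.3466 0.107 ]
lo [0.5081 0.2409 0.069 ]
stop [0.5083 0.2233 0.055 ]
```

Emit:
play_rows(steps=[[[0.02, -0.008, 0, 0], [0.0345, -0.0126, 0, 0], [0.0345, -0.0126, 0, 0], [0.0345, -0.0126, 0, 0], [0.0345, -0.0126, 0, 0]]])

```text
time: 8.57
ee_pos: [0.5451, -0.0011, 0.2739]
tcp_rot: [-179.9, 0.0, 75.6]
wrist_force: [0.5, 0.4, -1.5]
opening: 0.036
grasp_force: 38.2
```

Emit:
play_rows(steps=[[[0.0345, -0.0126, 0, 0], [0.0345, -0.0126, 0, 0], [0.0345, -0.0126, 0, 0], [0.0345, -0.0126, 0, 0], [0.0345, -0.0126, 0, 0]]])

```text
time: 8.98
ee_pos: [0.5267, 0.1818, 0.274]
tcp_rot: [-179.9, 0.0, 75.7]
wrist_force: [0.9, 0.1, -1.9]
opening: 0.0354
grasp_force: 38.2
```

Emit:
play_rows(steps=[[[0.0345, -0.0126, 0, 0], [0.0345, -0.0126, 0, 0], [0.0345, -0.0126, 0, 0], [0.0345, -0.0126, 0, 0], [0.0145, -0.0046, 0, 0]]])

```text
time: 9.4
ee_pos: [0.5107, 0.3454, 0.2731]
tcp_rot: [-179.9, 0.0, 75.8]
wrist_force: [0.7, 0.6, -2.3]
opening: 0.0358
grasp_force: 38.3
```

Emit:
play_rows(steps=[[[0, 0, 0, -0.08], [0, 0, 0, -0.08], [0, 0, 0, -0.069], [0, 0, 0, 0], [0, 0, 0, 0]]])

```text
time: 9.82
ee_pos: [0.5119, 0.3413, 0.2743]
tcp_rot: [-179.9, 0.0, 88.7]
wrist_force: [0.3, -0.5, -1.7]
opening: 0.0353
grasp_force: 38.3
```

```bash
python3 st.py;python3 go.py .5085 .378 .15 88.8; python3 wand.py
```

```text
9.82 [0.5119 0.3413 0.2743] [-1.7994e+02  4.0000e-02  8.8660e+01] [ 33.7  15.9  27.4 101.6   0.  125. ] F [ 0.3 -0.5 -1.7] T [ 0.15 -0.    0.  ] 0.035300636059630575 38.31054210662842
tool shift 0.0366 -0.0043 0.1243 turn -0.0024
scene area 410.0 rect [11.  43.5] ends (along x, up) rel. grasp mm [[-146.0, -77.0], [-38.0, -11.0]] slope 31.4 [360. 172.]
top area 303.0 rect [43.1  8.3] ends (along x, up) rel. grasp mm [[-35.0, 18.0], [-152.0, -47.0]] slope -150.9 [155. 198.]
```

Emit:
play_rows(steps=[[[0.02, -0.001, 0, 0], [0.02, -0.001, 0.0, 0], [0, 0, 0.036, 0], [0, 0, 0.036, 0], [0, 0, 0.03, 0]]])

```text
time: 10.33
ee_pos: [0.5107, 0.3817, 0.1709]
tcp_rot: [-180.0, 0.0, 88.7]
wrist_force: [-1.0, -0.4, -1.2]
opening: 0.0357
grasp_force: 38.2
```

Emit:
play_rows(steps=[[[0, 0, 0.021, 0], [0, 0, 0.02, 0], [0, 0, 0, 0], [0, 0, 0, 0], [0, 0, 0, 0]]])

```text
time: 10.75
ee_pos: [0.5113, 0.3817, 0.1337]
tcp_rot: [179.9, -0.1, 88.8]
wrist_force: [0.6, 0.1, -2.0]
opening: 0.0355
grasp_force: 38.2
```

```bash
python3 st.py; python3 wand.py
python3 - <<'E'
from h import *
b,a=cam('scene'),cam('top')
B=cv2.resize(b['img'][170:260,310:430],(480,360),interpolation=2);A=cv2.resize(a['img'][165:245,110:190],(320,320),interpolation=2)
A=cv2.copyMakeBorder(A,0,40,0,0,0)
cv2.imwrite('pics/c5.png',np.hstack([B,A]))
E
```

```text
10.75 [0.5113 0.3817 0.1337] [ 1.7993e+02 -6.0000e-02  8.8750e+01] [ 36.7  16.2  12.2  85.9   0.  128. ] F [ 0.6  0.1 -2. ] T [ 0.2  -0.04 -0.03] 0.035492570307492 38.2061505317688
scene area 362.0 rect [10.6 43.9] ends (along x, up) rel. grasp mm [[-146.0, -77.0], [-28.0, -5.0]] slope 31.4 [366. 205.]
top area 264.0 rect [38.3  8.3] ends (along x, up) rel. grasp mm [[-37.0, 26.0], [-158.0, -20.0]] slope -159.2 [154. 200.]
```

View pics/c5.png

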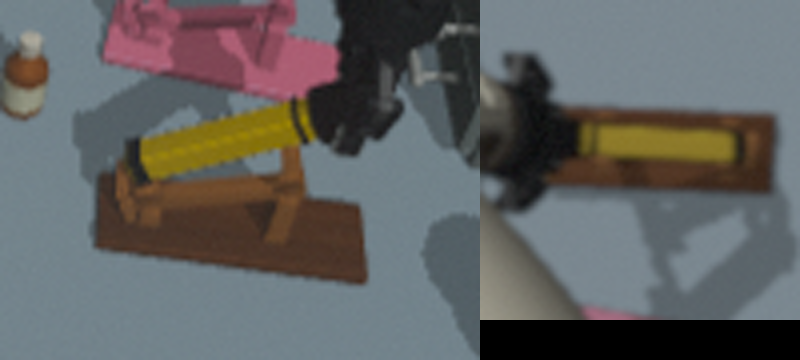

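The wand hovers at about 30° over the rest, with its tail at top px (175,202) beside the stop and in line with the rest. Lowering it in an arc about the tail.

Emit:
play_rows(steps=[[[0, -0.001, 0.006, 0], [0, 0, 0.005, 0], [0.003, 0, 0.006, 0], [0.003, 0, 0.007, 0], [0.002, 0, 0.007, 0]]])

```text
time: 11.37
ee_pos: [0.5106, 0.3916, 0.1021]
tcp_rot: [179.9, -0.2, 88.8]
wrist_force: [0.4, 11.3, 7.8]
opening: 0.0356
grasp_force: 40.5
```

Emit:
play_rows(steps=[[[0.001, 0, 0.005, 0], [0.001, 0, 0.005, 0], [0, 0, 0, 0], [0, 0, 0, 0], [0, 0, 0, 0]]])

```text
time: 11.78
ee_pos: [0.5106, 0.3947, 0.0924]
tcp_rot: [179.9, -0.4, 88.9]
wrist_force: [0.1, 14.1, 4.2]
opening: 0.0354
grasp_force: 40.6
```

```bash
python3 st.py; python3 wand.py
```

```text
11.78 [0.5106 0.3947 0.0924] [179.86  -0.35  88.9 ] [ 37.6  17.2   8.9  81.3   0.2 128.7] F [ 0.1 14.1  4.2] T [ 2.63 -0.13  0.04] 0.03537617866391918 40.58414161205292
scene area 369.5 rect [10.7 39.4] ends (along x, up) rel. grasp mm [[-153.0, -49.0], [-39.0, -3.0]] slope 22.0 [365. 210.]
top area 271.0 rect [39.2  8.5] ends (along x, up) rel. grasp mm [[-39.0, 45.0], [-157.0, -40.0]] slope -144.2 [153. 201.]
```

Emit:
play_rows(steps=[[[0.003, 0, 0, 0], [0.002, 0, 0.001, 0], [0, 0, 0, 0], [0, 0, 0, 0], [0, 0, 0, 0]]])

```text
time: 12.3
ee_pos: [0.51, 0.3962, 0.0895]
tcp_rot: [-180.0, 0.0, 88.8]
wrist_force: [-0.4, 1.1, -2.4]
opening: 0.0356
grasp_force: 39.8
```

```bash
python3 st.py
```

```text
12.3 [0.51   0.3962 0.0895] [-1.7995e+02  5.0000e-02  8.8780e+01] [ 37.8  17.7   9.2  81.5  -0.  129.1] F [-0.4  1.1 -2.4] T [ 0.17 -0.04 -0.  ] 0.03557030356155124 39.8322719335556
```

Emit:
play_rows(steps=[[[0, 0, 0.002, 0], [0, 0, 0.002, 0], [0, 0, 0, 0], [0, 0, 0, 0], [0, 0, 0, 0]]])

```text
time: 12.72
ee_pos: [0.5103, 0.3969, 0.0865]
tcp_rot: [180.0, -0.0, 88.8]
wrist_force: [-0.6, 3.7, 0.8]
opening: 0.0358
grasp_force: 40.2
```

```bash
python3 st.py; python3 wand.py
```

```text
12.72 [0.5103 0.3969 0.0865] [ 1.7997e+02 -5.0000e-02  8.8810e+01] [ 37.9  17.7   8.9  81.1   0.  129.1] F [-0.6  3.7  0.8] T [ 0.62 -0.14 -0.07] 0.035818642001995214 40.20012080669403
scene area 364.0 rect [10.8 39.4] ends (along x, up) rel. grasp mm [[-154.0, -48.0], [-39.0, -2.0]] slope 21.8 [366. 211.]
top area 271.5 rect [39.1  8.2] ends (along x, up) rel. grasp mm [[-34.0, 28.0], [-165.0, -7.0]] slope -165.0 [153. 201.]
```

Emit:
play_rows(steps=[[[0, 0, 0, 0], [0, 0, 0, 0], [0, 0, 0, 0], [0, 0, 0, 0], [0, 0, 0, 0]]], gripper=0.0854)

```text
time: 13.23
ee_pos: [0.5101, 0.3963, 0.0859]
tcp_rot: [-180.0, 0.0, 88.8]
wrist_force: [0.2, -0.2, 0.3]
opening: 0.0851
grasp_force: 0.0
```

Emit:
play_rows(steps=[[[0, 0, 0, 0], [0, 0, -0.015, 0], [0, 0, -0.03, 0], [0, 0, -0.03, 0], [0, 0, -0.03, 0]]])

```text
time: 13.65
ee_pos: [0.5098, 0.3963, 0.1921]
tcp_rot: [-180.0, 0.0, 88.8]
wrist_force: [0.7, 0.5, -0.3]
opening: 0.0852
grasp_force: 0.0
```

```bash
python3 st.py
python3 - <<'E'
from h import *
b,a=cam('scene'),cam('top')
B=cv2.resize(b['img'][170:260,310:430],(480,360),interpolation=2);A=cv2.resize(a['img'][165:245,110:190],(320,320),interpolation=2)
A=cv2.copyMakeBorder(A,0,40,0,0,0)
cv2.imwrite('pics/c6.png',np.hstack([B,A]))
# expected nose/tail pixels
for y,z in((.237,.054),(.425,.123)): print([proj(c,[.507+.022*(y-.237),y,z]).round(1) for c in(b,a)])
E
```

```text
13.65 [0.5098 0.3963 0.1921] [-1.7997e+02  3.0000e-02  8.8790e+01] [ 37.9  18.   20.8  92.9  -0.  129.1] F [ 0.7  0.5 -0.3] T [ 0.03 -0.04  0.03] 0.08517157595133797 0.0
[array([343.9, 213.8]), array([174.2, 202.7])]
[array([408.7, 207.2]), array([117.4, 200. ])]
```

View pics/c6.png

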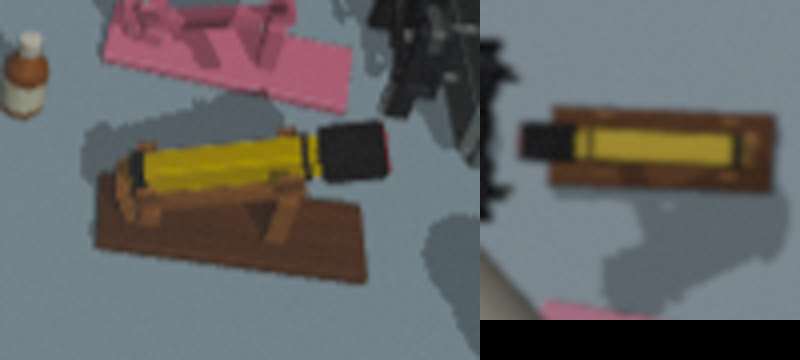

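The wand lies in the rest, with its tail at scene (344,213), just ahead of the stop, and its nose at (407,207), as predicted. I'll regrasp near the tail so the nose can be tipped down.

Emit:
play_rows(steps=[[[-0.03, 0, 0, 0], [-0.03, 0, 0, 0], [-0.03, 0, 0, 0], [-0.031, 0, 0, 0], [0, 0, 0.02, 0]]])

```text
time: 14.17
ee_pos: [0.5087, 0.2721, 0.1746]
tcp_rot: [179.7, -0.1, 88.6]
wrist_force: [0.2, 0.3, 0.5]
opening: 0.0853
grasp_force: 0.0
```

Emit:
play_rows(steps=[[[0, 0, 0.035, 0], [0, 0, 0.035, 0], [0, 0, 0.03, 0], [0, 0, 0.024, 0], [0, 0, 0, 0]]])

```text
time: 14.58
ee_pos: [0.5048, 0.2739, 0.0412]
tcp_rot: [-179.6, 0.2, 88.8]
wrist_force: [-0.4, 0.1, -0.3]
opening: 0.0853
grasp_force: 0.0
```

Emit:
play_rows(steps=[[[0, 0, 0, 0], [0, 0, 0, 0], [0, 0, 0, 0], [0, 0, 0, 0], [0, 0, 0, 0]]], gripper=0.02, squeeze=20)

```text
time: 15.0
ee_pos: [0.5082, 0.276, 0.0485]
tcp_rot: [179.9, -0.1, 88.8]
wrist_force: [-1.6, -0.4, 15.6]
opening: 0.0257
grasp_force: 15.6
```

```bash
python3 st.py
```

```text
15.0 [0.5082 0.276  0.0485] [ 1.799e+02 -6.000e-02  8.880e+01] [ 28.5   9.1  -5.6  75.2  -0.  119.7] F [-1.6 -0.4 15.6] T [ 0.02 -0.2   0.1 ] 0.025686432412235623 15.59298187494278
```

Emit:
play_rows(steps=[[[0, 0, -0.02, 0], [0, 0, -0.04, 0], [0, 0, -0.04, 0], [0, 0, -0.04, 0], [0, 0, -0.04, 0]]])

```text
time: 15.42
ee_pos: [0.5072, 0.2754, 0.2294]
tcp_rot: [180.0, -0.0, 88.8]
wrist_force: [1.6, 0.2, -1.7]
opening: 0.0256
grasp_force: 21.8
```

Emit:
play_rows(steps=[[[0, 0, -0.03, 0], [0, 0, 0, 0], [0, 0, 0, 0], [0, 0, 0, 0], [0, 0, 0, 0]]])

```text
time: 15.83
ee_pos: [0.5072, 0.2754, 0.2554]
tcp_rot: [-179.9, 0.1, 88.8]
wrist_force: [0.2, -0.3, -2.4]
opening: 0.0256
grasp_force: 21.8
```

```bash
python3 st.py; python3 wand.py
```

```text
15.83 [0.5072 0.2754 0.2554] [-1.7987e+02  8.0000e-02  8.8800e+01] [ 28.5   9.6  17.9  98.4  -0.  119.7] F [ 0.2 -0.3 -2.4] T [-0.17 -0.01  0.05] 0.02555320848604703 21.818714439868927
scene area 241.0 rect [11.5 29.6] ends (along x, up) rel. grasp mm [[10.0, 7.0], [84.0, 35.0]] slope 20.7 [389. 162.]
top area 70.0 rect [ 8. 10.] ends (along x, up) rel. grasp mm [[-14.0, 37.0], [-49.0, 52.0]] slope 156.8 [153. 198.]
```

Emit:
play_rows(steps=[[[0, 0, 0, -0.1166], [0, 0, 0, -0.1166], [0, 0, 0, -0.1166], [0, 0, 0, -0.1166], [0, 0, 0, -0.1166]]])

```text
time: 16.35
ee_pos: [0.5073, 0.2755, 0.2561]
tcp_rot: [-179.9, -0.0, 122.5]
wrist_force: [-0.7, -0.1, -2.2]
opening: 0.0259
grasp_force: 21.8
```

Emit:
play_rows(steps=[[[0, 0, 0, -0.1166], [0, 0, 0, -0.1166], [0, 0, 0, -0.1166], [0, 0, 0, -0.1166], [0, 0, 0, -0.1166]]])

```text
time: 16.77
ee_pos: [0.5074, 0.2755, 0.2561]
tcp_rot: [-179.9, -0.1, 155.9]
wrist_force: [-0.8, -0.3, -2.9]
opening: 0.0257
grasp_force: 21.8
```

Emit:
play_rows(steps=[[[0, 0, 0, -0.1166], [0, 0, 0, -0.1166], [0, 0, 0, -0.1166], [0, 0, 0, -0.1166], [0, 0, 0, -0.1166]]])

```text
time: 17.18
ee_pos: [0.5074, 0.2755, 0.2561]
tcp_rot: [-180.0, -0.1, -170.7]
wrist_force: [-0.3, 0.0, -2.2]
opening: 0.0259
grasp_force: 21.8
```

Emit:
play_rows(steps=[[[-0.0161, -0.03, 0, 0], [-0.0161, -0.03, 0, 0], [-0.0161, -0.03, 0, 0], [-0.0161, -0.03, 0, 0], [-0.0161, -0.03, 0, 0]]])

```text
time: 17.6
ee_pos: [0.6111, 0.1387, 0.2561]
tcp_rot: [180.0, -0.1, -171.0]
wrist_force: [0.8, 0.4, -2.3]
opening: 0.0258
grasp_force: 21.8
```

```bash
python3 st.py; python3 wand.py
python3 - <<'E'
from h import *
b,a=cam('scene'),cam('top')
B=cv2.resize(b['img'][110:290,220:400],(450,450),interpolation=2);A=cv2.resize(a['img'][130:270,130:270],(350,350),interpolation=2)
A=cv2.copyMakeBorder(A,0,100,0,0,0)
cv2.imwrite('pics/c7.png',np.hstack([B,A]))
for nm,uv in(('cup',(229,162)),('oil',(199,233)),('flute R end',(220,146)),('flute L',(167,143)),('rest corner',(184,192))): print(nm,onz(a,*uv,.03).round(3))
E
```

```text
17.6 [0.6111 0.1387 0.2561] [ 1.8000e+02 -7.0000e-02 -1.7097e+02] [12.8 16.9 26.6 99.8  0.   3.8] F [ 0.8  0.4 -2.3] T [ 0.08 -0.12 -0.03] 0.025834606470364452 21.822267472743988
scene area 140.5 rect [20.  8.] ends (along x, up) rel. grasp mm [[16.0, 28.0], [-21.0, -11.0]] slope -133.5 [322. 185.]
top area 4.0 rect [1. 9.] ends (along x, up) rel. grasp mm [[28.0, -68.0], [-8.0, -99.0]] slope -139.3 [196. 174.]
cup [0.67  0.033 0.03 ]
oil [0.393 0.144 0.03 ]
flute R end [0.733 0.07  0.03 ]
flute L [0.742 0.277 0.03 ]
rest corner [0.55  0.206 0.03 ]
```

View pics/c7.png

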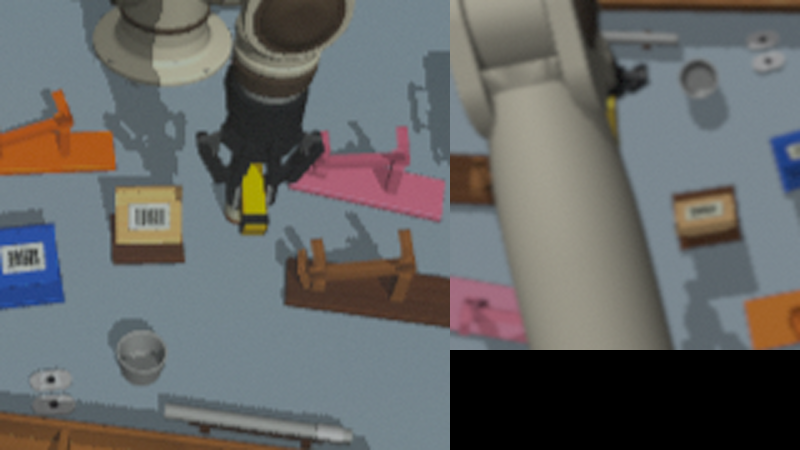

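The wand is held level over clear bench at scene (322,200), with its nose towards the robot. The cup is at (275,253), the flute at (320,280) and the easel at (279,198), all clear. Now lower it and relax the grip in small steps so the nose tips down.

Emit:
play_rows(steps=[[[0, 0, 0.03, 0], [0, 0, 0.03, 0], [0, 0, 0.03, 0], [0, 0, 0.03, 0], [0, 0, 0.03, 0]]], gripper=0.0235)

```text
time: 18.22
ee_pos: [0.6095, 0.1412, 0.1055]
tcp_rot: [180.0, -0.0, -170.9]
wrist_force: [-0.3, -0.1, -2.0]
opening: 0.0258
grasp_force: 21.8
```

Emit:
play_rows(steps=[[[0, 0, 0, 0], [0, 0, 0, 0], [0, 0, 0, 0], [0, 0, 0, 0], [0, 0, 0, 0]]], gripper=0.025)

```text
time: 18.63
ee_pos: [0.6116, 0.1405, 0.1095]
tcp_rot: [180.0, 0.2, -171.0]
wrist_force: [0.3, -0.2, -2.2]
opening: 0.0258
grasp_force: 21.8
```

```bash
python3 st.py
cat > w2.py <<'E'
# tail end + yellow blob seen by scene camera, in the vertical plane of the wand
from h import *
o=bot.get_obs(); g=o['ee_pos']+[0,0,.0187]; y=np.radians(o['tcp_rot'][2]); X=np.array([np.cos(y),np.sin(y),0]); N=np.array([np.sin(y),-np.cos(y),0])
c=cam('scene'); b,gr,r=[x.astype(int) for x in cv2.split(c['img'])]
m=((r>70)&(gr>60)&(b<0.45*gr)&(gr>.62*r)).astype('uint8'); k=np.zeros_like(m); cv2.circle(k,tuple(int(v) for v in proj(c,g)),60,1,-1); m*=k
for q in cv2.findContours(m,0,1)[0]:
    if cv2.contourArea(q)<15: continue
    pts=q[:,0]; print('area',cv2.contourArea(q),'bbox',cv2.boundingRect(q))
    for e in(pts[pts[:,1].argmin()],pts[pts[:,1].argmax()]):
        d=ray(c,*e); p=c['t']+d*((g-c['t'])@N)/(d@N); print('  ',e,'x,up mm',round((p-g)@X*1e3,1),round((p-g)[2]*1e3,1))
for el in(20,0,-20,-35,-50):
    e=np.radians(el); w=X*np.cos(e)+np.array([0,0,np.sin(e)]); n=-X*np.sin(e)+np.array([0,0,np.cos(e)])
    print(el,'tail top edge',proj(c,g-.042*w+.013*n).round(1),'tail bottom',proj(c,g-.042*w-.013*n).round(1),'nose',proj(c,g+.158*w).round(1))
E
python3 w2.py
```

```text
18.63 [0.6116 0.1405 0.1095] [ 179.99    0.2  -170.98] [12.9 14.7  7.7 82.8  0.   3.9] F [ 0.3 -0.2 -2.2] T [ 0.01 -0.14  0.01] 0.025829265582583368 21.77552193403244
area 124.0 bbox (312, 211, 9, 19)
   [316 211] x,up mm 19.1 23.0
   [313 229] x,up mm 16.4 -60.7
20 tail top edge [317.6 233. ] tail bottom [316.3 235.6] nose [312.1 173.3]
0 tail top edge [318.2 229.3] tail bottom [317.1 234.8] nose [310.  183.1]
-20 tail top edge [318.4 224.5] tail bottom [317.8 232.1] nose [308.6 196.5]
-35 tail top edge [318.4 220.5] tail bottom [318.2 229.2] nose [308.1 207.9]
-50 tail top edge [318.2 216.6] tail bottom [318.4 225.6] nose [308.1 220. ]
```

Emit:
play_rows(steps=[[[0, 0, 0, 0], [0, 0, 0, 0], [0, 0, 0, 0], [0, 0, 0, 0], [0, 0, 0, 0]]], gripper=0.0256)

```text
time: 19.1
ee_pos: [0.6106, 0.14, 0.1071]
tcp_rot: [180.0, -0.0, -171.0]
wrist_force: [-0.2, -0.6, -2.2]
opening: 0.0257
grasp_force: 21.8
```

```bash
python3 st.py; python3 w2.py | head -4
```

```text
19.1 [0.6106 0.14   0.1071] [ 180.   -0. -171.] [12.9 14.8  7.5 82.7  0.   3.9] F [-0.2 -0.6 -2.2] T [ 0.06 -0.08  0.04] 0.025677105075019604 21.77498549222946
area 124.0 bbox (312, 212, 9, 18)
   [315 212] x,up mm 26.5 10.9
   [313 229] x,up mm 14.2 -56.7
20 tail top edge [317.4 233.3] tail bottom [316.  235.9] nose [311.9 173.6]
```

Emit:
play_rows(steps=[[[0, 0, -0.03, 0], [0, 0, -0.03, 0], [0, 0, -0.03, 0], [0, 0, -0.03, 0], [0, 0, -0.03, 0]]], gripper=0.02)

```text
time: 19.57
ee_pos: [0.6103, 0.14, 0.2586]
tcp_rot: [-180.0, 0.0, -171.0]
wrist_force: [0.2, 0.6, -1.6]
opening: 0.0256
grasp_force: 21.8
```

Emit:
play_rows(steps=[[[0.0161, 0.03, 0, 0], [0.0161, 0.03, 0, 0], [0.0161, 0.03, 0, 0], [0.0161, 0.03, 0, 0], [0.0161, 0.03, 0, 0]]])

```text
time: 19.98
ee_pos: [0.5066, 0.2766, 0.2572]
tcp_rot: [180.0, 0.0, -171.0]
wrist_force: [1.2, 1.2, -1.8]
opening: 0.0257
grasp_force: 21.8
```

Emit:
play_rows(steps=[[[0, 0, 0, 0.1166], [0, 0, 0, 0.1166], [0, 0, 0, 0.1166], [0, 0, 0, 0.1166], [0, 0, 0, 0.1166]]])

```text
time: 20.4
ee_pos: [0.5075, 0.2757, 0.2571]
tcp_rot: [-180.0, 0.0, 155.3]
wrist_force: [-0.5, 0.2, -1.4]
opening: 0.0256
grasp_force: 21.8
```

Emit:
play_rows(steps=[[[0, 0, 0, 0.1166], [0, 0, 0, 0.1166], [0, 0, 0, 0.1166], [0, 0, 0, 0.1166], [0, 0, 0, 0.1166]]])

```text
time: 20.82
ee_pos: [0.5076, 0.2756, 0.2571]
tcp_rot: [-180.0, 0.0, 121.9]
wrist_force: [0.5, -0.6, -2.0]
opening: 0.0254
grasp_force: 21.8
```

Emit:
play_rows(steps=[[[0, 0, 0, 0.1166], [0, 0, 0, 0.1166], [0, 0, 0, 0.1166], [0, 0, 0, 0.1166], [0, 0, 0, 0.1166]]])

```text
time: 21.23
ee_pos: [0.5076, 0.2755, 0.2571]
tcp_rot: [-180.0, 0.0, 88.5]
wrist_force: [0.8, -0.0, -2.6]
opening: 0.0258
grasp_force: 21.8
```

```bash
python3 st.py; python3 go.py .5077 .276 .0485 88.8; python3 wand.py
```

```text
21.23 [0.5076 0.2755 0.2571] [-1.7999e+02  1.0000e-02  8.8460e+01] [ 28.5   9.6  18.   98.5  -0.  120. ] F [ 0.8 -0.  -2.6] T [-0.13 -0.    0.03] 0.025756554960333123 21.791810989379883
tool shift 0.0005 0.0001 0.2086 turn -0.0059
scene area 243.5 rect [11.6 29.7] ends (along x, up) rel. grasp mm [[9.0, 7.0], [84.0, 34.0]] slope 19.8 [389. 162.]
top area 69.5 rect [11.  8.] ends (along x, up) rel. grasp mm [[-10.0, 29.0], [-49.0, 49.0]] slope 152.9 [152. 198.]
```

Emit:
play_rows(steps=[[[0, 0, 0.04, -0.006], [0, 0, 0.04, 0], [0, 0, 0.04, 0], [0, 0, 0.04, 0], [0, 0, 0.03, 0]]])

```text
time: 21.75
ee_pos: [0.5064, 0.2749, 0.0636]
tcp_rot: [-179.9, 0.1, 89.4]
wrist_force: [0.7, -0.7, -1.6]
opening: 0.0254
grasp_force: 21.7
```

Emit:
play_rows(steps=[[[0, 0, 0.01, 0], [0, 0, 0.0085, 0], [0, 0, 0, 0], [0, 0, 0, 0], [0, 0, 0, 0]]])

```text
time: 22.17
ee_pos: [0.5084, 0.276, 0.0503]
tcp_rot: [179.9, -0.1, 89.2]
wrist_force: [0.4, 0.2, -2.2]
opening: 0.0257
grasp_force: 22.3
```

Emit:
play_rows(steps=[[[0, 0, 0, 0], [0, 0, 0, 0], [0, 0, 0, 0], [0, 0, 0, 0], [0.001, 0, 0, 0]]], gripper=0.07)

```text
time: 22.58
ee_pos: [0.5077, 0.2766, 0.0488]
tcp_rot: [180.0, -0.0, 89.1]
wrist_force: [-0.6, 0.4, -0.2]
opening: 0.0699
grasp_force: 0.0
```

Emit:
play_rows(steps=[[[0.008, 0, -0.003, 0], [0.008, 0, -0.003, 0], [0, 0, 0, 0], [0, 0, 0, 0], [0, 0, 0, 0]]])

```text
time: 23.0
ee_pos: [0.5078, 0.2928, 0.0545]
tcp_rot: [-180.0, 0.0, 89.2]
wrist_force: [0.3, -0.4, -0.2]
opening: 0.0703
grasp_force: 0.0
```

Emit:
play_rows(steps=[[[0, 0, 0, 0], [0, 0, 0, 0], [0, 0, 0, 0], [0, 0, 0, 0], [0, 0, 0, 0]]], gripper=0.02, squeeze=25)

```text
time: 23.42
ee_pos: [0.5079, 0.2924, 0.0546]
tcp_rot: [180.0, 0.0, 89.1]
wrist_force: [0.3, -0.2, 0.1]
opening: 0.0259
grasp_force: 25.5
```

```bash
python3 st.py
```

```text
23.42 [0.5079 0.2924 0.0546] [1.800e+02 1.000e-02 8.913e+01] [ 29.9  10.1  -3.8  76.1  -0.  120.8] F [ 0.3 -0.2  0.1] T [-0.07 -0.03 -0.04] 0.025915722716758738 25.540703237056732
```

Emit:
play_rows(steps=[[[0, 0, -0.02, 0], [0, 0, -0.035, 0], [0, 0, -0.035, 0], [0, 0, -0.035, 0], [0, 0, -0.035, 0]]])

```text
time: 23.83
ee_pos: [0.5074, 0.2923, 0.2158]
tcp_rot: [-180.0, 0.0, 89.1]
wrist_force: [0.9, 0.3, -1.9]
opening: 0.0257
grasp_force: 25.4
```

Emit:
play_rows(steps=[[[0, 0, 0, 0.11], [0, 0, 0, 0.11], [0, 0, 0, 0.11], [0, 0, 0, 0.11], [0, 0, 0, 0.11]]])

```text
time: 24.25
ee_pos: [0.5077, 0.2925, 0.2142]
tcp_rot: [-180.0, 0.0, 57.3]
wrist_force: [-0.6, -0.2, -1.9]
opening: 0.0256
grasp_force: 25.3
```

Emit:
play_rows(steps=[[[0, 0, 0, 0.11], [0, 0, 0, 0.11], [0.027, -0.0068, 0, 0], [0.027, -0.0068, 0, 0], [0.028, -0.0068, 0, 0]]])

```text
time: 24.67
ee_pos: [0.5517, 0.3655, 0.2146]
tcp_rot: [-180.0, 0.0, 45.0]
wrist_force: [0.3, -0.5, -1.9]
opening: 0.0256
grasp_force: 25.4
```

Emit:
play_rows(steps=[[[0, 0, 0, 0], [0, 0, 0.03, 0], [0, 0, 0.03, 0], [0, 0, 0, 0], [0, 0, 0, 0]]])

```text
time: 25.08
ee_pos: [0.5503, 0.3642, 0.153]
tcp_rot: [-180.0, 0.2, 45.0]
wrist_force: [0.2, -0.6, -2.1]
opening: 0.026
grasp_force: 25.4
```

```bash
python3 st.py; python3 go.py .5516 .365 .115 45; python3 wand.py
```

```text
25.08 [0.5503 0.3642 0.153 ] [-179.95    0.24   45.02] [ 33.5  19.8  18.8  89.3  -0.  168.5] F [ 0.2 -0.6 -2.1] T [0.   0.03 0.05] 0.025970663306345138 25.35437911748886
tool shift 0.0014 0.0004 0.038 turn 0.0003
scene area 173.0 rect [20.3 10.8] ends (along x, up) rel. grasp mm [[3.0, 6.0], [63.0, 24.0]] slope 16.7 [405. 208.]
top area 98.0 rect [16.5  8. ] ends (along x, up) rel. grasp mm [[-0.0, 17.0], [-49.0, -9.0]] slope -152.0 [135. 193.]
```

Emit:
play_rows(steps=[[[0, 0, 0.02, 0], [0, 0, 0.015, 0], [0, 0, 0.007, 0], [0.002, 0, 0.003, 0], [0.002, 0, 0.003, 0]]])

```text
time: 25.6
ee_pos: [0.5546, 0.368, 0.1083]
tcp_rot: [180.0, -0.1, 45.0]
wrist_force: [-2.4, -2.3, 2.9]
opening: 0.0258
grasp_force: 26.0
```

Emit:
play_rows(steps=[[[0.002, 0, 0.004, 0], [0.001, 0, 0.004, 0], [0.001, 0, 0.004, 0], [0, 0, 0.004, 0], [0, 0, 0, 0]]])

```text
time: 26.02
ee_pos: [0.5589, 0.3723, 0.0932]
tcp_rot: [180.0, -0.4, 45.0]
wrist_force: [2.4, 2.6, 3.5]
opening: 0.0254
grasp_force: 27.7
```

```bash
python3 st.py; python3 wand.py
```

```text
26.02 [0.5589 0.3723 0.0932] [179.96  -0.36  45.04] [ 33.7  20.9  13.6  82.3   0.  168.6] F [2.4 2.6 3.5] T [ 0.39 -0.36 -0.03] 0.025417703186808464 27.710585296154022
scene area 241.5 rect [28.3 11.3] ends (along x, up) rel. grasp mm [[1.0, 5.0], [81.0, -10.0]] slope -10.6 [403. 229.]
top area 73.0 rect [12.   7.1] ends (along x, up) rel. grasp mm [[-5.0, 23.0], [-47.0, 18.0]] slope -173.2 [137. 192.]
```

Emit:
play_rows(steps=[[[0, 0, 0.0035, 0], [0, 0, 0.0035, 0], [0, 0, 0.003, 0], [0, 0, 0, 0], [0, 0, 0, 0]]])

```text
time: 26.53
ee_pos: [0.5585, 0.3719, 0.0827]
tcp_rot: [180.0, -0.3, 45.0]
wrist_force: [3.7, 3.9, 4.9]
opening: 0.0262
grasp_force: 28.4
```

```bash
python3 st.py; python3 wand.py
```

```text
26.53 [0.5585 0.3719 0.0827] [179.96  -0.28  45.03] [ 33.7  21.   12.6  81.3   0.  168.6] F [3.7 3.9 4.9] T [ 0.55 -0.42 -0.02] 0.026217329642737475 28.350808024406433
scene area 253.0 rect [29.9 11.5] ends (along x, up) rel. grasp mm [[-2.0, 7.0], [77.0, -34.0]] slope -27.4 [400. 232.]
top area 40.0 rect [7.1 7.1] ends (along x, up) rel. grasp mm [[-9.0, 33.0], [-34.0, 30.0]] slope -173.2 [136. 191.]
```

Emit:
play_rows(steps=[[[0, 0, 0.002, 0], [0, 0, 0.002, 0], [0, 0, 0.001, 0], [0, 0, 0, 0], [0, 0, 0, 0]]])

```text
time: 27.05
ee_pos: [0.5581, 0.3715, 0.0777]
tcp_rot: [180.0, -0.2, 45.0]
wrist_force: [0.9, 2.1, 5.7]
opening: 0.0259
grasp_force: 28.6
```

```bash
python3 st.py; python3 wand.py
```

```text
27.05 [0.5581 0.3715 0.0777] [179.96  -0.21  45.03] [ 33.6  21.   12.1  80.8   0.  168.6] F [0.9 2.1 5.7] T [ 0.16 -0.05  0.  ] 0.025941454465683824 28.625336587429047
scene area 243.0 rect [29.9 11.4] ends (along x, up) rel. grasp mm [[-1.0, 10.0], [72.0, -46.0]] slope -37.5 [398. 233.]
top area 32.5 rect [5.7 6.4] ends (along x, up) rel. grasp mm [[-65.0, 103.0], [-29.0, -27.0]] slope -74.5 [141. 196.]
```

Emit:
play_rows(steps=[[[0, 0, 0, 0], [0, 0, 0, 0], [0, 0, -0.03, 0], [0, 0, -0.04, 0], [0, 0, -0.04, 0]]], gripper=0.018, squeeze=60)

```text
time: 27.57
ee_pos: [0.5564, 0.3702, 0.1861]
tcp_rot: [-180.0, 0.1, 45.0]
wrist_force: [1.5, 0.5, -1.5]
opening: 0.0255
grasp_force: 59.3
```

Emit:
play_rows(steps=[[[0, 0, -0.02, 0], [0, 0, 0, 0], [0, 0, 0, 0], [0, 0, 0, 0], [0, 0, 0, 0]]])

```text
time: 27.98
ee_pos: [0.5566, 0.3704, 0.2033]
tcp_rot: [-180.0, 0.2, 45.0]
wrist_force: [-0.3, 0.0, -3.1]
opening: 0.0254
grasp_force: 59.6
```

```bash
python3 st.py; python3 wand.py
```

```text
27.98 [0.5566 0.3704 0.2033] [-179.96    0.19   45.02] [ 33.6  21.9  27.1  95.4  -0.  168.6] F [-0.3  0.  -3.1] T [-0.02  0.02  0.01] 0.025381070265076706 59.578142166137695
scene area 289.0 rect [33.  11.8] ends (along x, up) rel. grasp mm [[-3.0, 11.0], [73.0, -43.0]] slope -35.4 [409. 205.]
top area 35.5 rect [6.4 7.1] ends (along x, up) rel. grasp mm [[-30.0, 77.0], [11.0, -44.0]] slope -71.3 [123. 186.]
```

Emit:
play_rows(steps=[[[-0.0185, 0.028, 0, 0], [-0.0185, 0.028, 0, 0], [-0.0185, 0.028, 0, 0], [-0.0185, 0.028, 0, 0], [-0.0185, 0.028, 0, 0]]])

```text
time: 28.5
ee_pos: [0.5904, 0.2047, 0.2046]
tcp_rot: [-180.0, 0.1, 45.0]
wrist_force: [0.8, -0.1, -1.8]
opening: 0.0253
grasp_force: 59.5
```

Emit:
play_rows(steps=[[[-0.0185, 0.028, 0, 0], [-0.0185, 0.028, 0, 0], [-0.0185, 0.028, 0, 0], [-0.0185, 0.028, 0, 0], [-0.0185, 0.028, 0, 0]]])

```text
time: 28.92
ee_pos: [0.6241, 0.0402, 0.2047]
tcp_rot: [-180.0, 0.1, 45.0]
wrist_force: [1.0, -0.1, -2.3]
opening: 0.0252
grasp_force: 59.5
```

Emit:
play_rows(steps=[[[0, 0, 0, -0.12], [0, 0, 0, -0.12], [0, 0, 0, -0.12], [0, 0, 0, -0.12], [0, 0, 0, -0.12]]])

```text
time: 29.33
ee_pos: [0.624, 0.0417, 0.2046]
tcp_rot: [-179.9, 0.0, 79.7]
wrist_force: [0.7, -0.1, -2.4]
opening: 0.0256
grasp_force: 59.7
```

Emit:
play_rows(steps=[[[0, 0, 0, -0.12], [0, 0, 0, -0.12], [0, 0, 0, -0.12], [0, 0, 0, -0.12], [0, 0, 0, -0.12]]])

```text
time: 29.75
ee_pos: [0.624, 0.0419, 0.2046]
tcp_rot: [-179.9, -0.0, 114.1]
wrist_force: [-0.3, -0.5, -1.4]
opening: 0.0253
grasp_force: 59.7
```

Emit:
play_rows(steps=[[[0, 0, 0, -0.12], [0, 0, 0, -0.12], [0, 0, 0, -0.12], [0, 0, 0, -0.12], [0, 0, 0, -0.12]]])

```text
time: 30.17
ee_pos: [0.6241, 0.0419, 0.2046]
tcp_rot: [-180.0, -0.1, 148.5]
wrist_force: [-0.0, 0.2, -1.5]
opening: 0.0252
grasp_force: 59.7
```

Emit:
play_rows(steps=[[[0, 0, 0, -0.12], [0, 0, 0, -0.12], [0, 0, 0, -0.12], [0, 0, 0, -0.12], [0, 0, 0, -0.12]]])

```text
time: 30.58
ee_pos: [0.6241, 0.0419, 0.2046]
tcp_rot: [-180.0, -0.1, -177.1]
wrist_force: [0.2, -0.2, -1.8]
opening: 0.025
grasp_force: 59.7
```

```bash
python3 st.py; python3 go.py .6235 .0414 .2033 189
cat > nose.py <<'E'
# red window / black head seen from the top camera; predicted nose
from h import *
o=bot.get_obs(); g=o['ee_pos']+[0,0,.0187]; y=np.radians(o['tcp_rot'][2]); X=np.array([np.cos(y),np.sin(y),0])
n=g+.140*(.815*X-np.array([0,0,.58])); t=cam('top'); print('nose pred',n.round(4),'top px',proj(t,n).round(1),'grip px',proj(t,g).round(1))
E
python3 nose.py
```

```text
30.58 [0.6241 0.0419 0.2046] [-1.8000e+02 -8.0000e-02 -1.7713e+02] [ 3.8 15.3 18.9 93.7 -0.   1. ] F [ 0.2 -0.2 -1.8] T [ 0.03 -0.08  0.03] 0.024950784726896075 59.732356667518616
tool shift 0.0006 -0.0005 0.0013 turn -0.1069
nose pred [0.5101 0.0362 0.1421] top px [225.6 201. ] grip px [222.7 165.5]
```

Emit:
play_rows(steps=[[[0, 0, 0, -0.107], [0, 0, 0.0175, 0], [0, 0, 0.0175, 0], [0, 0, 0.0165, 0], [0, 0, 0, 0]]])

```text
time: 31.05
ee_pos: [0.6227, 0.0418, 0.1497]
tcp_rot: [180.0, -0.3, -171.5]
wrist_force: [-1.2, -0.2, -3.2]
opening: 0.0253
grasp_force: 59.7
```

Emit:
play_rows(steps=[[[0, 0, 0, 0], [0, 0, 0, 0], [0, 0, 0, 0], [0, 0, 0, 0], [0, 0, 0, 0]]])

```text
time: 31.47
ee_pos: [0.6247, 0.0419, 0.155]
tcp_rot: [-180.0, 0.1, -171.4]
wrist_force: [0.5, -0.1, -2.8]
opening: 0.0254
grasp_force: 59.7
```

```bash
python3 st.py; python3 go.py .6235 .0414 .153 189; python3 nose.py
python3 - <<'E'
from h import *
b,a=cam('scene'),cam('top'); bb=np.array([.5102,.0235,.0915]); L=[.466,.0165,.06]
print([proj(c,p).round(1) for c in(b,a) for p in(bb,L)])
B=cv2.resize(b['img'][160:240,240:330],(450,400),interpolation=2);A=cv2.resize(a['img'][160:240,200:270],(350,400),interpolation=2)
cv2.imwrite('pics/c8.png',np.hstack([B,A]))
E
```

```text
31.47 [0.6247 0.0419 0.155 ] [-1.7999e+02  7.0000e-02 -1.7135e+02] [ 3.8 14.6 12.6 87.9 -0.  -4.8] F [ 0.5 -0.1 -2.8] T [ 0.02 -0.11  0.03] 0.025367900296906533 59.66485619544983
tool shift 0.0013 -0.0004 0.002 turn -0.0062
nose pred [0.5119 0.0248 0.0925] top px [229.6 201.4] grip px [223.8 167.7]
[array([279.7, 200. ]), array([278.4, 196.4]), array([230. , 201.9]), array([232.2, 214.1])]
```

View pics/c8.png

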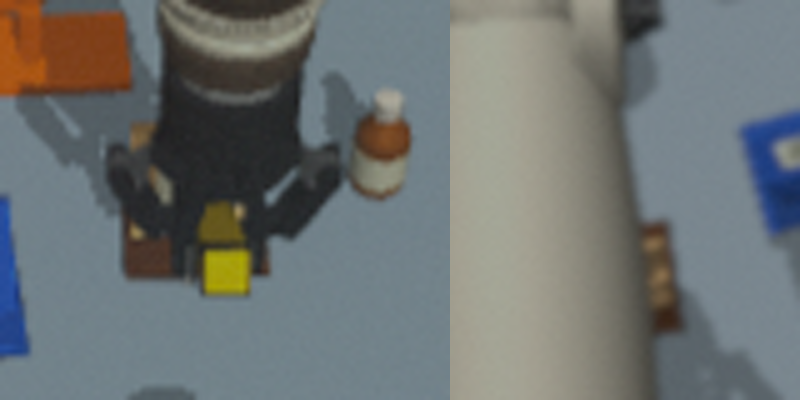

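The tail's yellow end face is at scene (285,214), and the gripper hides the label. I'll check the tail against the prediction, make the small correction and hold.

Run:
```python
from h import *
c=cam('scene'); o=bot.get_obs(); g=o['ee_pos']+[0,0,.0187]; y=np.radians(o['tcp_rot'][2]); X=np.array([np.cos(y),np.sin(y),0]);Z=np.array([0,0,1])
b,gr,r=[x.astype(int) for x in cv2.split(c['img'])]
m=((r>150)&(gr>140)&(b<80)).astype('uint8'); k=np.zeros_like(m); cv2.circle(k,(285,214),12,1,-1)
q=max(cv2.findContours(m*k,0,1)[0],key=cv2.contourArea); M=cv2.moments(q); print('seen face centre',M['m10']/M['m00'],M['m01']/M['m00'],cv2.boundingRect(q))
for th in(30,33,35,37,40):
    t=np.radians(th); print(th,proj(c,g-.06*(np.cos(t)*X-np.sin(t)*Z)).round(1))
```

```text
seen face centre 284.5 214.0 (281, 211, 8, 7)
30 [285.2 218.1]
33 [285.2 217. ]
35 [285.2 216.2]
37 [285.2 215.5]
40 [285.2 214.4]
```

Emit:
play_rows(steps=[[[0.001, 0, 0.002, -0.006], [0, 0, 0, 0], [0, 0, 0, 0], [0, 0, 0, 0], [0, 0, 0, 0]]])

```text
time: 32.08
ee_pos: [0.6234, 0.0417, 0.1521]
tcp_rot: [-180.0, -0.0, -171.0]
wrist_force: [0.8, -0.6, -1.6]
opening: 0.0254
grasp_force: 59.7
```

```bash
python3 st.py; python3 go.py .6235 .0414 .153 189
```

```text
32.08 [0.6234 0.0417 0.1521] [-180.   -0. -171.] [ 3.8 14.5 12.1 87.6 -0.  -5.2] F [ 0.8 -0.6 -1.6] T [-0.   -0.05 -0.03] 0.02538666484370194 59.67612326145172
tool shift -0.0001 -0.0004 -0.0009 turn 0.0001
```

Emit:
play_rows(steps=[[[0, 0, 0, 0], [0, 0, 0, 0], [0, 0, 0, 0], [0, 0, 0, 0], [0, 0, 0, 0]]])

```text
time: 32.5
ee_pos: [0.6234, 0.0418, 0.1521]
tcp_rot: [-180.0, -0.0, -171.0]
wrist_force: [-0.4, 0.9, -2.7]
opening: 0.0251
grasp_force: 59.7
```

Emit:
play_rows(steps=[[[0, 0, 0, 0], [0, 0, 0, 0], [0, 0, 0, 0], [0, 0, 0, 0], [0, 0, 0, 0]]])

```text
time: 32.92
ee_pos: [0.6234, 0.0418, 0.1521]
tcp_rot: [-180.0, -0.0, -171.0]
wrist_force: [-0.7, -0.4, -3.1]
opening: 0.0255
grasp_force: 59.7
```

Emit:
play_rows(steps=[[[0, 0, 0, 0], [0, 0, 0, 0], [0, 0, 0, 0], [0, 0, 0, 0], [0, 0, 0, 0]]])

```text
time: 33.33
ee_pos: [0.6234, 0.0417, 0.1521]
tcp_rot: [-180.0, -0.0, -171.0]
wrist_force: [0.6, -0.1, -1.4]
opening: 0.0254
grasp_force: 59.7
```

Emit:
play_rows(steps=[[[0, 0, 0, 0], [0, 0, 0, 0], [0, 0, 0, 0], [0, 0, 0, 0], [0, 0, 0, 0]]])

```text
time: 33.75
ee_pos: [0.6234, 0.0418, 0.1521]
tcp_rot: [-180.0, 0.0, -171.0]
wrist_force: [-0.3, -0.0, -2.2]
opening: 0.0253
grasp_force: 59.7
```

Emit:
play_rows(steps=[[[0, 0, -0.01, 0], [0, 0, -0.03, 0], [0, 0, -0.03, 0], [0, 0, 0, 0], [0, 0, 0, 0]]])

```text
time: 34.17
ee_pos: [0.6243, 0.0418, 0.2249]
tcp_rot: [-180.0, 0.2, -171.0]
wrist_force: [0.1, -0.9, -2.0]
opening: 0.0254
grasp_force: 60.0
```

```bash
python3 st.py; python3 go.py .556 .30 .22 88.8;  python3 go.py .508 .2924 .22 88.8
```

```text
34.17 [0.6243 0.0418 0.2249] [-179.98    0.25 -170.99] [ 3.8 15.4 21.3 95.6 -0.  -5.2] F [ 0.1 -0.9 -2. ] T [ 0.04 -0.    0.01] 0.02543056529937994 60.04059076309204
tool shift 0.027 0.2657 0.0049 turn 1.7489
tool shift 0.0756 0.2657 0.0049 turn 1.7489
```

Emit:
play_rows(steps=[[[0, 0, 0, 0.1165], [0, 0, 0, 0.1165], [0, 0, 0, 0.1165], [0, 0, 0, 0.1165], [0, 0, 0, 0.1165]]])

```text
time: 34.58
ee_pos: [0.623, 0.0417, 0.2209]
tcp_rot: [-179.9, -0.1, 155.3]
wrist_force: [0.6, -0.2, -2.6]
opening: 0.0251
grasp_force: 59.8
```

Emit:
play_rows(steps=[[[0, 0, 0, 0.1165], [0, 0, 0, 0.1165], [0, 0, 0, 0.1165], [0, 0, 0, 0.1165], [0, 0, 0, 0.1165]]])

```text
time: 35.0
ee_pos: [0.623, 0.0417, 0.2209]
tcp_rot: [-179.9, -0.0, 121.9]
wrist_force: [0.2, -0.3, -1.6]
opening: 0.0256
grasp_force: 59.8
```

Emit:
play_rows(steps=[[[0, 0, 0, 0.1165], [0, 0, 0, 0.1165], [0, 0, 0, 0.1165], [0, 0, 0, 0.1165], [0, 0, 0, 0.1165]]])

```text
time: 35.42
ee_pos: [0.623, 0.0417, 0.2209]
tcp_rot: [-179.9, 0.0, 88.6]
wrist_force: [-1.1, 0.2, -2.1]
opening: 0.0258
grasp_force: 59.8
```

Emit:
play_rows(steps=[[[0.027, -0.0121, 0, 0], [0.027, -0.0121, 0, 0], [0.027, -0.0121, 0, 0], [0.027, -0.0121, 0, 0], [0.027, -0.0121, 0, 0]]])

```text
time: 35.83
ee_pos: [0.5644, 0.1788, 0.221]
tcp_rot: [-179.9, 0.0, 88.9]
wrist_force: [-0.0, -1.1, -2.1]
opening: 0.0254
grasp_force: 59.8
```

Emit:
play_rows(steps=[[[0.027, -0.0121, 0, 0], [0.027, -0.0121, 0, 0], [0.027, -0.0121, 0, 0], [0.027, -0.0121, 0, 0], [0.027, -0.0121, 0, 0]]])

```text
time: 36.25
ee_pos: [0.5066, 0.3151, 0.221]
tcp_rot: [-179.9, 0.1, 88.9]
wrist_force: [-0.5, 0.4, -2.6]
opening: 0.0252
grasp_force: 59.8
```

Emit:
play_rows(steps=[[[0, 0, 0, 0], [0, 0, 0, 0], [0, 0, 0, 0], [0, 0, 0, 0], [0, 0, 0, 0]]], gripper=0.02, squeeze=28)

```text
time: 36.67
ee_pos: [0.508, 0.3131, 0.2219]
tcp_rot: [-180.0, 0.0, 88.8]
wrist_force: [0.2, 0.4, -2.1]
opening: 0.0254
grasp_force: 59.8
```

```bash
python3 st.py; python3 go.py .508 .314 .15 88.9; python3 wand.py
```

```text
36.67 [0.508  0.3131 0.2219] [-1.7999e+02  2.0000e-02  8.8810e+01] [ 31.7  11.4  16.2  94.8  -0.  122.8] F [ 0.2  0.4 -2.1] T [-0.09 -0.02 -0.02] 0.025411898491342715 59.787797927856445
tool shift 0.0009 -0.0001 0.0719 turn -0.0017
scene area 175.0 rect [21.4 11. ] ends (along x, up) rel. grasp mm [[18.0, -3.0], [79.0, -47.0]] slope -35.8 [396. 184.]
top area 48.0 rect [8. 7.] ends (along x, up) rel. grasp mm [[-106.0, 242.0], [15.0, -178.0]] slope -73.9 [150. 198.]
```

Emit:
play_rows(steps=[[[0.001, 0, 0.03, 0], [0, 0, 0.03, 0], [0, 0, 0.025, 0], [0, 0, 0.01, 0], [0, 0, 0.0055, 0]]])

```text
time: 37.18
ee_pos: [0.5071, 0.3142, 0.1199]
tcp_rot: [-179.9, 0.1, 88.8]
wrist_force: [-0.7, -0.7, -2.3]
opening: 0.0255
grasp_force: 59.6
```

Emit:
play_rows(steps=[[[-0.0045, 0, 0.0052, 0], [-0.0046, 0, 0.0054, 0], [-0.0032, 0, 0.0055, 0], [-0.0032, 0, 0.0056, 0], [-0.0022, 0, 0.006, 0]]])

```text
time: 37.6
ee_pos: [0.5086, 0.2978, 0.0971]
tcp_rot: [179.8, -0.2, 88.9]
wrist_force: [-2.0, -1.7, 9.9]
opening: 0.0254
grasp_force: 61.6
```

```bash
python3 st.py; python3 wand.py
```

```text
37.6 [0.5086 0.2978 0.0971] [179.76  -0.21  88.88] [ 30.3   9.5   0.2  80.4   0.  121.4] F [-2.  -1.7  9.9] T [0.31 0.33 0.12] 0.02542394257141103 61.55414700508118
scene area 141.0 rect [18.3 10.8] ends (along x, up) rel. grasp mm [[18.0, 4.0], [76.0, -20.0]] slope -22.5 [381. 207.]
top area 46.5 rect [7. 8.] ends (along x, up) rel. grasp mm [[-18.0, 47.0], [-49.0, 62.0]] slope 154.2 [159. 200.]
```

Emit:
play_rows(steps=[[[-0.0023, 0, 0.006, 0], [-0.0011, 0, 0.0063, 0], [-0.0011, 0, 0.0063, 0], [-0.0002, 0, 0.0046, 0], [0, 0, 0.0045, 0]]])

```text
time: 38.12
ee_pos: [0.5088, 0.2923, 0.069]
tcp_rot: [179.7, -0.1, 88.8]
wrist_force: [-0.1, -5.8, 9.1]
opening: 0.0253
grasp_force: 61.4
```

```bash
python3 st.py; python3 wand.py
```

```text
38.12 [0.5088 0.2923 0.069 ] [ 1.7975e+02 -8.0000e-02  8.8830e+01] [ 2.990e+01  9.600e+00 -2.700e+00  7.740e+01 -1.000e-01  1.211e+02] F [-0.1 -5.8  9.1] T [-0.47  0.04 -0.02] 0.025340603399660516 61.3947594165802
scene area 140.5 rect [11. 17.] ends (along x, up) rel. grasp mm [[20.0, 8.0], [71.0, 18.0]] slope 11.1 [378. 208.]
top area 70.0 rect [ 7. 11.] ends (along x, up) rel. grasp mm [[-9.0, 10.0], [-55.0, 33.0]] slope 153.4 [164. 202.]
```

Emit:
play_rows(steps=[[[0.0002, 0, 0.005, 0], [0.0002, 0, 0.005, 0], [0.0002, 0, 0.003, 0], [0, 0, 0.001, 0], [0, 0, 0, 0]]])

```text
time: 38.63
ee_pos: [0.5089, 0.2935, 0.0549]
tcp_rot: [179.8, -0.1, 88.8]
wrist_force: [0.5, -2.0, 5.3]
opening: 0.0254
grasp_force: 61.0
```

```bash
python3 st.py; python3 wand.py
```

```text
38.63 [0.5089 0.2935 0.0549] [ 1.7976e+02 -1.3000e-01  8.8840e+01] [ 30.   10.   -3.9  75.8  -0.  121.1] F [ 0.5 -2.   5.3] T [ 0.08 -0.06  0.02] 0.02539603899994395 61.00097894668579
scene area 147.5 rect [11. 19.] ends (along x, up) rel. grasp mm [[23.0, 18.0], [80.0, 29.0]] slope 10.9 [380. 210.]
top area 79.0 rect [ 7. 12.] ends (along x, up) rel. grasp mm [[-14.0, 25.0], [-64.0, 50.0]] slope 153.4 [166. 202.]
```

Emit:
play_rows(steps=[[[0, 0, 0, 0], [0, 0, 0, 0], [0, 0, 0, 0], [0, 0, 0, 0], [0, 0, 0, 0]]], gripper=0.075)

```text
time: 39.15
ee_pos: [0.5073, 0.2932, 0.0522]
tcp_rot: [-180.0, 0.0, 88.9]
wrist_force: [0.8, 0.6, 0.8]
opening: 0.0751
grasp_force: 0.0
```

Emit:
play_rows(steps=[[[0, 0, 0, 0], [0, 0, -0.015, 0], [0, 0, -0.03, 0], [0, 0, -0.03, 0], [0, 0, -0.03, 0]]])

```text
time: 39.57
ee_pos: [0.5069, 0.2931, 0.1581]
tcp_rot: [-180.0, 0.0, 88.9]
wrist_force: [0.5, 0.7, -0.3]
opening: 0.0749
grasp_force: 0.0
```

Emit:
play_rows(steps=[[[-0.03, 0, -0.02, 0], [-0.03, 0, -0.02, 0], [-0.03, 0, -0.02, 0], [-0.03, 0, -0.02, 0], [-0.03, 0, -0.02, 0]]])

```text
time: 39.98
ee_pos: [0.504, 0.1421, 0.2582]
tcp_rot: [180.0, 0.0, 88.9]
wrist_force: [0.9, -0.2, 0.5]
opening: 0.075
grasp_force: 0.0
```

Emit:
play_rows(steps=[[[-0.03, 0, 0, 0], [-0.03, 0, 0, 0], [-0.03, 0, 0, 0], [0, 0, 0, 0], [0, 0, 0, 0]]])

```text
time: 40.4
ee_pos: [0.5026, 0.0521, 0.2574]
tcp_rot: [180.0, -0.0, 88.7]
wrist_force: [-0.0, 0.1, 0.1]
opening: 0.0751
grasp_force: 0.0
```

```bash
python3 st.py
python3 - <<'E'
from h import *
old=cv2.imread('pics/c6.png'); b,a=cam('scene'),cam('top')
B=cv2.resize(b['img'][170:260,310:430],(480,360),interpolation=2);A=cv2.resize(a['img'][165:245,110:190],(320,320),interpolation=2)
new=np.hstack([B,cv2.copyMakeBorder(A,0,40,0,0,0)])
def f(im,sl):
    x=im[:,sl].astype(int); m=((x[...,2]>70)&(x[...,1]>60)&(x[...,0]<.45*x[...,1])&(x[...,1]>.62*x[...,2])).astype('uint8')
    q=max(cv2.findContours(m,0,1)[0],key=cv2.contourArea); r=cv2.minAreaRect(q); return [np.round(v,1) for v in r],cv2.boundingRect(q)
for sl in(slice(0,480),slice(480,800)): print('old',f(old,sl)); print('new',f(new,sl))
E
```

```text
40.4 [0.5026 0.0521 0.2574] [ 1.7998e+02 -1.0000e-02  8.8730e+01] [ 5.9 -0.5  7.3 97.8  0.  97.2] F [-0.   0.1  0.1] T [ 0.04  0.   -0.04] 0.0750540092823531 0.0
old ([array([223.2, 165.6]), array([ 46.3, 160.8]), np.float64(83.0)], (143, 135, 163, 59))
new ([array([223.1, 164. ]), array([ 46.4, 160.8]), np.float64(84.5)], (143, 135, 163, 56))
old ([array([173.3, 146.9]), array([159.5,  34.8]), np.float64(2.8)], (94, 127, 160, 40))
new ([array([162.1, 145.1]), array([136.8,  34.6]), np.float64(1.9)], (94, 127, 137, 38))
```

```bash
python3 -c "
from workcell import bot
print(bot.job_done())"
```

```text
the job is handed in; nothing more can be done
None
```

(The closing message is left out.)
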